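Weigh two castings against each other and keep the sound one

ROBOT

A 7-joint arm with a two-finger parallel gripper is mounted at the origin on a cart in front of the work surface, level with it; the furniture and walls round the work are solid. World frame = base frame: x ahead of the robot, y to its left, z up, the work surface at z = 0. Lengths are in m, angles in rad, forces in N, time in s.
With the tool pointing down it reaches from about 0.4 to 0.9 m from the base axis. Payload 5.5 kg.
Tool frame: the origin (TCP) lies between the finger pads; the fingertips stand tip_reach ahead of it and the grasp point (between the pads) lies 5 mm behind it (tip_reach is the distance from the TCP to the fingertips, in m); z points along the fingers, y is the line along which they close (so a half turn about z gives the same grasp; the last joint's range is limited). The gripper opens to 92 mm and grips with 3 to 60 N. Pads are 19 mm wide; open, the fingers measure 130 mm over their backs; the gripper's body (75 mm by 190 mm) begins 47 mm behind the grasp point.
Start: joints at [1.502, 0.501, -0.427, 1.55, 0.221, 1.138, -0.21], TCP at [0.212, -0.615, 0.241] pointing down, gripper open.
Joint ranges: [-2.88, 2.88], [-0.31, 2.03], [-1.54, 1.56], [0.2, 2.42], [-1.41, 4.55], [0.19, 2.02], [-2.57, 2.57]. Speed limits (rad/s): [2.57, 2.57, 3.14, 3.14, 3.14, 3.14, 3.14].

INTERFACE

Orientations are given as a unit quaternion [w, x, y, z].
In Python, from rig import sense, grab_frame, sign_off, boxes_of, pinpoint, tip_reach gives the robot as it stands. The module is installed in compiled form; this text tells all that it offers.
- The arm moves only by the tool arm_command, never from a script. Its argument "motion" is a list of rows, each an object with "delta_pos": the shift along the tool's x, y, z as a fraction of full scale, a list of three; "turn": the turn, a rotation vector about the tool's x, y, z as a fraction of full scale, a list of three; "fingers": the opening, from 0 (shut) to 1 (fully open). In form: [{"delta_pos": [x, y, z], "turn": [ax, ay, az], "fingers": fingers}, ...]. A call has exactly 10 rows; each row is the pose to reach, as a shift and turn from the pose commanded when the call began, along the tool's axes at that moment; what a row does not reach only later rows make up. Full scale, the value 1, is 400 mm for a shift and 0.5 rad for a turn. A row lasts 1/12 s, in which the tool goes at most 41.7 mm and 7.16 degrees, less where a joint would pass 70% of its speed; a pose out of reach is approached as far as the arm can. A call with a number of a shift or a turn outside -1 to 1 is refused whole. A call with a gripper value outside its range is refused whole. The fingers move at their own pace and stop on an object; "grip_force" is the grip in N (left out, the last holds). Time passes only in rows, so rows that repeat a pose let the fingers close, or fill a call up. It gives the time, the measured TCP pose, the force, the opening and the grip force at its end, in the units of the state.
- sense(): the state, without advancing time (a new reading comes with each control period).
- grab_frame(name): name is "scene" or "top"; returns a dict with "color" (400x640x3 uint8, red, green, blue), "mtx" (3x3 intrinsics, pixels), "k1" (the pictures are not rectified: a ray, as slopes to the right and down, at radius r is drawn at 1 + k1 r^2 times it, then the intrinsics apply), "R" (3x3) and "t" (3): a world point X has camera coordinates R X + t. Camera axes: x right, y down, z forward; pixel columns grow to the right and rows downward; lengths in m; the calibration is good to about 2 mm. A picture is of the moment at which its call begins. There is no depth.
- sign_off(): hands the job in; it is judged then, once.
Trained networks look in a picture, given as the dict that the camera call returned (one of the last four; its "shot" number tells which), for a name from the list of things; names that differ only in an ending like _2 or _b are one class to them, and where a whole thing is asked for, a point or a joint stands for the part that bears it (a point fixed in the world has none). Each returns a list of dicts, best first, with "conf" (0 to 1); they miss things now and then, are a little off and sometimes report something else, mostly with a low value. They report only what shows in the picture. A call takes as long as a camera call.
- boxes_of(picture, label): "box" ([left, top, right, bottom] in pixels, round what is visible of it).
- pinpoint(picture, label): "point" ([column, row] in pixels: a listed point, or the origin of a listed thing).
The state is a dict: "time_s": time; "joints": joint angles; "dq": joint speeds; "joint_torque": joint torques, N m; "eef_pos": TCP position; "orientation": TCP orientation; "force": force on the tool from outside, world axes, zero at the start; "torque": the same for the moment, N m; "width": opening from 0.0 (shut) to 1.0 (fully open); "gripper_force": force on a finger pad.
Only numpy, scipy, OpenCV 4.12 (cv2) and the standard library are available. Lean on these libraries where they do the work, as an engineer would, in place of code of your own. Each camera call takes 0.05 s, during which the arm holds its last target. There are 200 camera calls.

TASK

One of the two look-alike castings has a hidden blowhole and is lighter. Set one on each arm of the balance, let go and see which arm drops; then hang the small lipped bin on the rail at the dropped end, and push the casting on that arm outward off the open end, without lifting it, so that it falls into the bin. Leave the lighter casting standing on its arm, the bin hooked on its rail, and the other things on the bench where they are.

Things in the scene. Friction and masses are not known exactly. Their poses are not given: they have to be found in the camera images.
- casting_1: One of two outwardly identical dark cast-iron slugs, standing upright and loose: plain round, 39 mm diameter, 42 mm tall, with a shallow groove near the top. Origin at the centre of the underside, z up its axis. Weighs 0.23 to 0.39 kg; one of the two is at least 65 g lighter than the other, and which one cannot be seen and changes.
- casting_2: The other casting, same shape and size, same frame.
- balance: Fixed pivot balance on a wooden base 100 x 304 x 18 mm; origin at the centre of its underside, y along the beam (+y its left end), z up. Two steel cheeks (outer faces at x = -45 and +45 mm, 50 mm long, 130 mm high; a black damper knob to x = -61) carry the pivot at z = 120. An upright steel rail plate, 70 mm wide, 4 mm thick, 69 mm high, stands across each end.
- beam (a joint): Tilt of the beam, rad: 0 level (when empty), positive with the left (+y) arm down, stops at -0.16 and +0.16; damped, swings over in about 1 s. Beam: straight aluminium channel 280 mm long, floor 20 mm below the pivot axis, 64 mm wide inside, edges 6 mm high, open at both ends; a cross bar 5 mm wide, 3.5 mm high on each arm 70 mm from the pivot.
- seat_left (a point): Point on the floor of the left (+y) arm, on its scribed line 100 mm from the pivot, midway between the edges; moves with the beam. A casting should stand with its underside centred here (within 20 mm; nearer is a fairer weighing).
- seat_right (a point): The same on the right (-y) arm.
- rail_left (a point): Midpoint of the top edge of the left rail plate, 154 mm from the pivot plane, 69 mm above the bench; axes as the balance (plate along x, outward is +y).
- rail_right (a point): The same on the right rail plate (outward is -y).
- end_left (a point): Middle of the left arm's open end, on its floor, 140 mm along from the pivot; moves with the beam. Arm down: 78 mm above the bench, 17 mm inside the rail plate, floor sloping 0.16 rad outward, so a casting pushed outward passes over the rail and the hooked lip (top 72 mm above the bench) without catching. When it leaves, this arm rises.
- end_right (a point): The same on the right (-y) arm.
- bin: Loose open grey bin, 0.14 kg, outside 86 (x) x 64 (y, grip it across this) x 50 mm tall, walls 3 mm, front wall 42 mm high. Origin at the centre of the underside, z up. The lip on its back wall (+x side), as wide as the bin, runs out level with the rim and turns down: a slot 10 mm wide in x (43 to 53 mm), 17 mm deep, open below, its mouth flared, lip reaching to x = 59.
- bin_lip (a point): Middle of the roof of the lip's slot, at (48, 0, 47) mm in the bin's frame. When the bin hangs outside a rail plate with its +x axis towards the pivot, plate in the slot, this point lies on point rail_left or rail_right, the bin's underside is 22 mm above the bench and it leans up to 0.13 rad.
- tape_roll: Bystander: roll of masking tape lying flat, 104 mm diameter, 24 mm high, behind the balance; origin at the centre of its underside.
- tin: Bystander: small tin, 57 mm diameter, 72 mm tall, behind the balance to the left; origin at the centre of its underside.
- square_bar: Bystander: square steel offcut 14 x 110 x 14 mm lying to the right of the balance and a little behind it; origin at the centre of its underside.

How it is judged:
On the way, in this order (a step that is already met when the one before it is completed fails the run):
1. one casting stands free on each arm, each within 20 mm of its scribed line, nothing of the robot touches castings or balance, and the beam has come to rest with one arm down (((distance between casting_1 and seat_left below 0.02 m and distance between casting_2 and seat_right below 0.02 m) or (distance between casting_2 and seat_left below 0.02 m and distance between casting_1 and seat_right below 0.02 m)) and (value of joint beam above 0.12 rad or value of joint beam below -0.12 rad) and contact force between the fingers and casting_1 below 0.05 N and contact force between the fingers and casting_2 below 0.05 N and contact force between each of the arm, the fingers and balance below 0.05 N and velocity of joint beam between -0.05 and 0.05 rad/s), for 0.3 s.
2. the bin hangs by its lip on the rail at the dropped end, released, both castings still standing on the arms (((distance between casting_1 and seat_left below 0.02 m and distance between casting_2 and seat_right below 0.02 m) or (distance between casting_2 and seat_left below 0.02 m and distance between casting_1 and seat_right below 0.02 m)) and ((value of joint beam above 0.12 rad and (distance between bin_lip and rail_left below 0.012 m and z of bin_lip in the frame of rail_left below 0.005 m and angle between bin's own z axis and vertical below 0.2 rad and angle between the x axis of bin and the y axis of rail_left, either way round below 0.15 rad)) or (value of joint beam below -0.12 rad and (distance between bin_lip and rail_right below 0.012 m and z of bin_lip in the frame of rail_right below 0.005 m and angle between bin's own z axis and vertical below 0.2 rad and angle between the x axis of bin and the y axis of rail_right, either way round below 0.15 rad))) and contact force between the fingers and bin below 0.05 N), for 0.2 s.
At the end, for the whole second after the job is handed in: the bin hangs squarely by its lip on the rail of the end that dropped (lip within 12 mm of the rail middle, tilt under 0.2 rad); the heavier casting lies in it (over 2.95 N); the lighter stands on the other arm, now down, within 20 mm of its line; castings and bin at rest (linear speed of each of casting_1, casting_2, bin below 0.02 m/s and (((distance between bin_lip and rail_left below 0.012 m and z of bin_lip in the frame of rail_left below 0.005 m and angle between bin's own z axis and vertical below 0.2 rad and angle between the x axis of bin and the y axis of rail_left, either way round below 0.15 rad) and (x of casting_1 in the frame of bin between -0.045 and 0.045 m and y of casting_1 in the frame of bin between -0.032 and 0.032 m and z of casting_1 in the frame of bin between 0 and 0.05 m and contact force between casting_1 and bin above 2.95 N) and distance between casting_2 and seat_right below 0.02 m and value of joint beam below -0.12 rad) or ((distance between bin_lip and rail_left below 0.012 m and z of bin_lip in the frame of rail_left below 0.005 m and angle between bin's own z axis and vertical below 0.2 rad and angle between the x axis of bin and the y axis of rail_left, either way round below 0.15 rad) and (x of casting_2 in the frame of bin between -0.045 and 0.045 m and y of casting_2 in the frame of bin between -0.032 and 0.032 m and z of casting_2 in the frame of bin between 0 and 0.05 m and contact force between casting_2 and bin above 2.95 N) and distance between casting_1 and seat_right below 0.02 m and value of joint beam below -0.12 rad) or ((distance between bin_lip and rail_right below 0.012 m and z of bin_lip in the frame of rail_right below 0.005 m and angle between bin's own z axis and vertical below 0.2 rad and angle between the x axis of bin and the y axis of rail_right, either way round below 0.15 rad) and (x of casting_1 in the frame of bin between -0.045 and 0.045 m and y of casting_1 in the frame of bin between -0.032 and 0.032 m and z of casting_1 in the frame of bin between 0 and 0.05 m and contact force between casting_1 and bin above 2.95 N) and distance between casting_2 and seat_left below 0.02 m and value of joint beam above 0.12 rad) or ((distance between bin_lip and rail_right below 0.012 m and z of bin_lip in the frame of rail_right below 0.005 m and angle between bin's own z axis and vertical below 0.2 rad and angle between the x axis of bin and the y axis of rail_right, either way round below 0.15 rad) and (x of casting_2 in the frame of bin between -0.045 and 0.045 m and y of casting_2 in the frame of bin between -0.032 and 0.032 m and z of casting_2 in the frame of bin between 0 and 0.05 m and contact force between casting_2 and bin above 2.95 N) and distance between casting_1 and seat_left below 0.02 m and value of joint beam above 0.12 rad))); the robot touches nothing.
It fails at once if a casting is lifted (underside more than 120 mm above the bench) and carried over the lifted or hung bin instead of being pushed off its arm ((height (world z) of bin above 0.01 m and horizontal distance between casting_1 and bin below 0.04 m and height (world z) of casting_1 above 0.12 m) or (height (world z) of bin above 0.01 m and horizontal distance between casting_2 and bin below 0.04 m and height (world z) of casting_2 above 0.12 m)).
It fails at once if the tape roll, the tin or the square bar is moved by more than 30 mm (distance of any of tape_roll, tin, square_bar from where it was at the start of the episode above 0.03 m).
It also fails if it takes over 72 s, if anything falls off the work surface, if the arm or the gripper's body presses on something with over 40 N, if the wrist force passes 120 N, or if a joint passes its speed limit or range.

## Working session

There is one attempt and no reset: what is moved stays moved. The work goes in short steps, Python scripts to look and compute and a tool call to move; the robot and the scene stay as the last step left them, time stands still between calls to the robot, and variables do not carry over. Pictures are saved under pics/ and viewed, at most 10 in all, crops included, and the job is handed in when it is done.

Besides the shell and the picture viewer there is one more tool, called after "Request:" as name(argument=value, ...) on one line, values as JSON. arm_command: Moves the arm, as the interface text tells. Its arguments: {"type":"object","properties":{"motion":{"type":"array","items":{"type":"object","properties":{"delta_pos":{"type":"array","items":{"type":"number"}},"turn":{"type":"array","items":{"type":"number"}},"fingers":{"type":"number"}}}},"grip_force":{"type":"number"}},"required":["motion"]}

```bash
mkdir -p pics
cat > h.py <<'E'
import numpy as np, cv2
from rig import sense, grab_frame, sign_off, boxes_of, pinpoint, tip_reach
from scipy.spatial.transform import Rotation as Ro
def ray(f,p):
    m=f["mtx"]; d=np.array([(p[0]-m[0,2])/m[0,0],(p[1]-m[1,2])/m[1,1]]); u=d.copy()
    for _ in range(20): u=d/(1+f["k1"]*(u@u))
    R=np.array(f["R"]); return -R.T@np.array(f["t"]), R.T@np.array([u[0],u[1],1.])
def onz(f,p,z):
    c,d=ray(f,p); return c+d*(z-c[2])/d[2]
def proj(f,X):
    x=np.array(f["R"])@np.array(X)+f["t"]; u=x[:2]/x[2]; u=u*(1+f["k1"]*(u@u)); m=f["mtx"]
    return np.array([m[0,0]*u[0]+m[0,2],m[1,1]*u[1]+m[1,2]])
def tri(fs,ps):
    A=np.zeros((3,3));b=np.zeros(3)
    for f,p in zip(fs,ps):
        c,d=ray(f,p); d=d/np.linalg.norm(d); P=np.eye(3)-np.outer(d,d); A+=P;b+=P@c
    return np.linalg.solve(A,b)
def save(f,n): cv2.imwrite("pics/"+n+".png",cv2.cvtColor(f["color"],cv2.COLOR_RGB2BGR))
def tcp():
    s=sense(); q=s["orientation"]; return np.array(s["eef_pos"]), Ro.from_quat([q[1],q[2],q[3],q[0]])
def delta(target,yaw=None):
    """target TCP in world -> full-scale tool units; yaw = desired world angle of tool y axis (mod pi)"""
    p,R=tcp(); d=R.inv().apply(np.array(target)-p)/0.4
    out=[d.round(4)]
    if yaw is not None:
        y=R.as_matrix()[:,1]; a=np.arctan2(y[1],y[0]); e=(yaw-a+np.pi/2)%np.pi-np.pi/2
        # desired rotation: tool z down, y at a+e
        yy=np.array([np.cos(a+e),np.sin(a+e),0]); z=np.array([0,0,-1.]); x=np.cross(yy,z)
        Rd=Ro.from_matrix(np.c_[x,yy,z]); out.append(((R.inv()*Rd).as_rotvec()/0.5).round(4))
    return out
E
python3 - <<'E'
from h import *
print(tip_reach if not callable(tip_reach) else tip_reach()); s=sense(); print(s["time_s"],s["eef_pos"],s["orientation"],s["width"])
print(tcp()[1].as_matrix().round(3))
fs={n:grab_frame(n) for n in("scene","top")}
for n,f in fs.items():
    save(f,n+"0"); c,d=ray(f,[320,200]); print(n,c.round(3),f["k1"])
    for l in ["casting_1","balance","seat_left","seat_right","rail_left","rail_right","end_left","end_right","bin","bin_lip","tape_roll","tin","square_bar"]:
        z={"seat_left":.1,"seat_right":.1,"rail_left":.069,"rail_right":.069,"end_left":.1,"end_right":.1,"bin_lip":.047}.get(l,0)
        for q in pinpoint(f,l)[:3]: print(l,np.round(q["point"],1),round(q["conf"],2),onz(f,q["point"],z).round(3))
E
```

```text
0.014
0.0 [ 0.21147028 -0.61393991  0.23965813] [-9.68042879e-04  9.86265804e-01  1.65162985e-01 -1.23973320e-04] 0.999981939014966
[[ 0.945  0.326 -0.001]
 [ 0.326 -0.945  0.002]
 [ 0.    -0.002 -1.   ]]
scene [-0.111 -0.487  0.582] 0.0024050987238118334
casting_1 [353.7 280.4] 0.72 [ 0.485 -0.205  0.   ]
casting_1 [214.5 235.9] 0.57 [0.438 0.207 0.   ]
balance [295.8 223.9] 0.9 [0.61  0.052 0.   ]
seat_left [270.3 185.3] 0.88 [0.614 0.144 0.1  ]
seat_right [330.8 197.9] 0.69 [ 0.644 -0.045  0.1  ]
rail_left [256.2 187.7] 0.89 [0.625 0.21  0.069]
rail_right [347. 213.] 0.58 [ 0.644 -0.097  0.069]
end_left [258.8 178.9] 0.61 [0.629 0.2   0.1  ]
end_right [341.6 200.3] 0.74 [ 0.649 -0.076  0.1  ]
end_right [269.7 184.1] 0.15 [0.62 0.15 0.1 ]
bin [275.3 260.1] 0.67 [ 0.445 -0.002  0.   ]
bin_lip [284.6 239.2] 0.89 [ 0.479 -0.009  0.047]
tape_roll [348.2 205.7] 0.55 [ 0.787 -0.026  0.   ]
tin [254.7 189.7] 0.73 [0.71  0.298 0.   ]
tin [296.8 189. ] 0.52 [ 0.792  0.179 -0.   ]
square_bar [427.4 246.4] 0.72 [ 0.71  -0.308  0.   ]
top [ 0.487 -0.018  0.99 ] -0.07287016275056955
casting_1 [378.3 263.7] 0.72 [ 0.482 -0.198  0.   ]
casting_1 [220.1 279.9] 0.64 [0.439 0.212 0.   ]
balance [281.  206.6] 0.84 [0.631 0.058 0.   ]
seat_left [236.  200.9] 0.62 [0.63  0.158 0.1  ]
seat_left [282.1 207.2] 0.36 [0.615 0.048 0.1  ]
seat_right [316.9 196. ] 0.82 [ 0.643 -0.035  0.1  ]
rail_left [220.4 203.7] 0.71 [0.627 0.203 0.069]
rail_right [337.7 195.3] 0.91 [ 0.65  -0.088  0.069]
end_left [223. 201.] 0.92 [0.629 0.189 0.1  ]
end_right [234.4 202.3] 0.72 [0.626 0.162 0.1  ]
end_right [241.  148.1] 0.3 [0.761 0.151 0.1  ]
bin [301.2 276.3] 0.73 [0.449 0.003 0.   ]
bin_lip [303.3 256.3] 0.9 [ 0.5   -0.003  0.047]
bin_lip [282.4 206.1] 0.68 [0.626 0.051 0.047]
tape_roll [313.5 151.7] 0.67 [ 0.783 -0.027 -0.   ]
tin [242.9 147.6] 0.67 [0.793 0.165 0.   ]
square_bar [408.9 174. ] 0.61 [ 0.723 -0.288  0.   ]
```

Run:
```python
import cv2
a=cv2.imread("pics/top0.png")[120:320,180:440]; cv2.imwrite("pics/top0c.png",cv2.resize(a,(780,600),interpolation=cv2.INTER_CUBIC))
```

```text
(no output)
```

View pics/top0c.png

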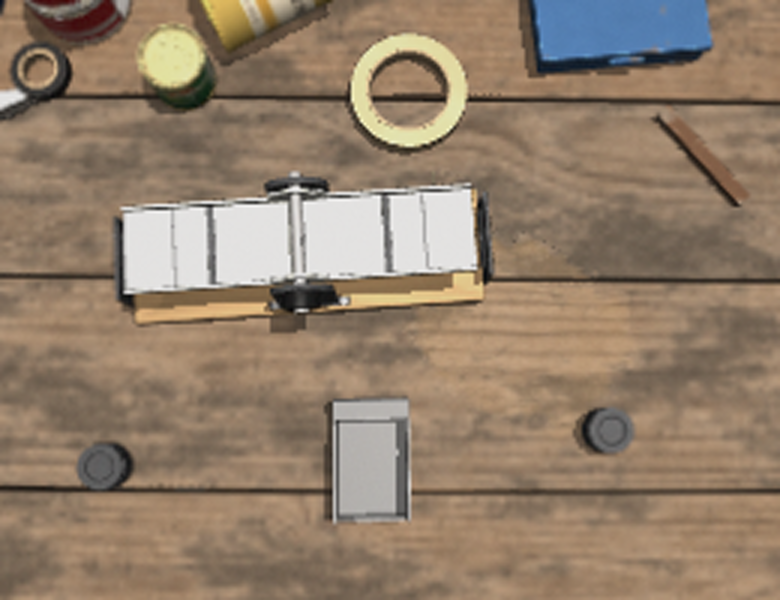

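View pics/scene0.png

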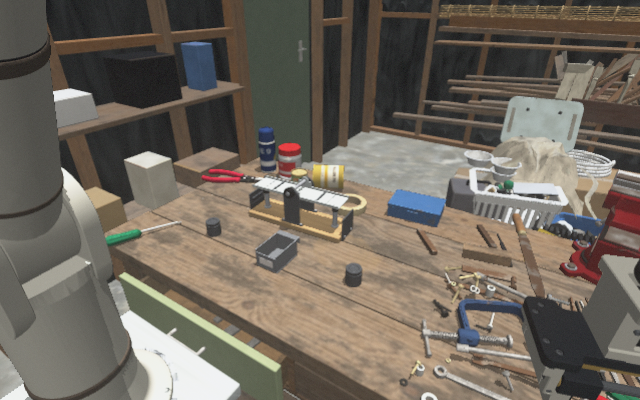

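Top view: castings at about (214,275) and (382,263) px, the bin at (303,273) with its lip away from the robot. The beam corners are near (221,189), (337,182), (339,211) and (223,218), and the beam is level. Next I fit the poses.

Run:
```python
from h import *
from scipy.optimize import least_squares
f=grab_frame("top"); g=grab_frame("scene")
C=np.array([[122,208],[470,186],[477,272],[128,293]])/3+[180,120]
L=np.array([[33.5,140,106],[33.5,-140,106],[-33.5,-140,106],[-33.5,140,106]])/1e3
S=[("seat_left",[0,.1,.1]),("seat_right",[0,-.1,.1]),("rail_left",[0,.154,.069]),("rail_right",[0,-.154,.069]),("end_left",[0,.14,.1]),("end_right",[0,-.14,.1])]
obs=[(f,l,c) for l,c in zip(L,C)]
for h in(f,g):
    for n,l in S:
        q=pinpoint(h,n)
        if q: obs.append((h,l,q[0]["point"]))
T=lambda v,l: np.array([v[0]+np.cos(v[2])*l[0]-np.sin(v[2])*l[1], v[1]+np.sin(v[2])*l[0]+np.cos(v[2])*l[1], l[2]])
r=lambda v: np.concatenate([proj(h,T(v,l))-p for h,l,p in obs])
s=least_squares(r,[.63,.055,.05],loss="soft_l1",f_scale=1.5); print("balance",s.x.round(4)); print(r(s.x).reshape(-1,2).round(1).tolist())
# castings: box centre in both pictures ~ body centre z=.021
bx=lambda h,n:[b for b in boxes_of(h,n) if b["conf"]>.3]
cen=lambda b:[(b[0]+b[2])/2,(b[1]+b[3])/2]
for h in(f,g):
    for b in bx(h,"casting_1"): print("cast",np.round(b["box"],1),round(b["conf"],2),onz(h,cen(b["box"]),.021).round(4))
    for b in bx(h,"bin")[:1]: print("bin",np.round(b["box"],1),onz(h,cen(b["box"]),.025).round(4))
print([onz(f,np.array(p)/3+[180,120],.042).round(4) for p in((101,464),(608,429))])
print("bin rim",[onz(f,np.array(p)/3+[180,120],.05).round(4) for p in((330,398),(409,398),(411,521),(332,521))])
```

```text
balance [0.6346 0.0546 0.0758]
[[-0.7, -0.4], [-0.0, -1.0], [-0.1, -2.1], [-1.9, -1.0], [1.8, -0.1], [-0.7, 1.1], [-1.1, 1.2], [3.3, 0.3], [0.3, 2.9], [-0.3, 1.8], [-3.5, -2.4], [-2.4, 2.5], [3.3, -2.8], [0.4, 0.2], [1.8, 3.2], [3.8, -3.0]]
cast [372.5 257.2 390.3 270.5] 0.72 [ 0.4816 -0.2022  0.021 ]
bin [290.6 253.9 318.7 295.3] [ 0.4546 -0.0064  0.025 ]
cast [344.1 262.1 366.4 290.8] 0.85 [ 0.4774 -0.2118  0.021 ]
cast [206.9 218.1 224.1 236.3] 0.68 [0.4496 0.2113 0.021 ]
bin [255.4 228.5 304.  273.4] [ 0.4559 -0.0097  0.025 ]
[array([0.4534, 0.2188, 0.042 ]), array([ 0.4838, -0.2015,  0.042 ])]
bin rim [array([0.5088, 0.0299, 0.05  ]), array([ 0.509 , -0.0352,  0.05  ]), array([ 0.4095, -0.0372,  0.05  ]), array([0.4094, 0.027 , 0.05  ])]
```

Request:
arm_command(motion=[{"delta_pos":[0.075,-0.057,0],"turn":[0,0,-0.1],"fingers":1},{"delta_pos":[0.15,-0.114,0],"turn":[0,0,-0.2],"fingers":1},{"delta_pos":[0.225,-0.172,0],"turn":[0,0,-0.3],"fingers":1},{"delta_pos":[0.3,-0.229,0],"turn":[0,0,-0.4],"fingers":1},{"delta_pos":[0.375,-0.286,0],"turn":[0,0,-0.5],"fingers":1},{"delta_pos":[0.45,-0.343,0],"turn":[0,0,-0.6],"fingers":1},{"delta_pos":[0.525,-0.4,0],"turn":[0,0,-0.7],"fingers":1},{"delta_pos":[0.6,-0.458,0],"turn":[0,0,-0.8],"fingers":1},{"delta_pos":[0.675,-0.515,0],"turn":[0,0,-0.9],"fingers":1},{"delta_pos":[0.75,-0.572,0],"turn":[0,0,-1],"fingers":1}], grip_force=20)

```text
time_s: 3.13
eef_pos: [0.4216, -0.299, 0.2411]
orientation: [0.0, 0.914, 0.405, -0.0]
force: [1.0, -0.6, 0.5]
width: 0.995
gripper_force: 0.0
```

Run:
```python
from h import *
f=grab_frame("top"); save(f,"top1")
print(tcp()[0],sense()["time_s"],delta([.483,-.204,.08],.06), delta([.483,-.204,.032],.06))
for b in boxes_of(f,"casting_1"): print(b["box"],b["conf"])
```

```text
[ 0.42685807 -0.29069766  0.24174263] 3.1833 [array([ 0.2533, -0.0389,  0.4056]), array([ 0.0063, -0.0085, -1.5678])] [array([ 0.2527, -0.039 ,  0.5256]), array([ 0.0063, -0.0085, -1.5678])]
[372.2, 256.3, 393.9, 271.1] 0.8
[213.1, 178.3, 348.9, 230.4] 0.7
```

Run:
```python
from h import *
s=sense();print(tcp()[0],s["time_s"],s["dq"],delta([.483,-.204,.08],.06))
```

```text
[ 0.42524225 -0.29362878  0.24165615] 3.2333 [ 0.05404475  0.01031542  0.08933542 -0.01557872  0.03908301  0.00973708
  0.02622776] [array([ 0.262 , -0.0414,  0.405 ]), array([ 0.005 , -0.0054, -1.5734])]
```

Request:
arm_command(motion=[{"delta_pos":[0.06,-0.01,0.08],"turn":[0,0,-0.13],"fingers":1},{"delta_pos":[0.12,-0.02,0.16],"turn":[0,0,-0.26],"fingers":1},{"delta_pos":[0.18,-0.03,0.24],"turn":[0,0,-0.39],"fingers":1},{"delta_pos":[0.23,-0.04,0.31],"turn":[0,0,-0.52],"fingers":1},{"delta_pos":[0.27,-0.047,0.36],"turn":[0,0,-0.65],"fingers":1},{"delta_pos":[0.284,-0.049,0.4],"turn":[0,0,-0.78],"fingers":1},{"delta_pos":[0.284,-0.049,0.43],"turn":[0,0,-0.9],"fingers":1},{"delta_pos":[0.284,-0.049,0.47],"turn":[0,0,-1],"fingers":1},{"delta_pos":[0.284,-0.049,0.51],"turn":[0,0,-1],"fingers":1},{"delta_pos":[0.284,-0.049,0.5275],"turn":[0,0,-1],"fingers":1}])

```text
time_s: 4.07
eef_pos: [0.4817, -0.2035, 0.0279]
orientation: [-0.001, 0.787, 0.617, -0.001]
force: [-1.2, -0.1, 0.5]
width: 0.999
gripper_force: 0.0
```

Request:
arm_command(motion=[{"delta_pos":[0,0,0],"turn":[0,0,0],"fingers":1},{"delta_pos":[0,0,0],"turn":[0,0,0],"fingers":0.7},{"delta_pos":[0,0,0],"turn":[0,0,0],"fingers":0.4},{"delta_pos":[0,0,0],"turn":[0,0,0],"fingers":0.3},{"delta_pos":[0,0,0],"turn":[0,0,0],"fingers":0.3},{"delta_pos":[0,0,0],"turn":[0,0,0],"fingers":0.3},{"delta_pos":[0,0,0],"turn":[0,0,0],"fingers":0.2},{"delta_pos":[0,0,0],"turn":[0,0,0],"fingers":0.2},{"delta_pos":[0,0,0],"turn":[0,0,0],"fingers":0.2},{"delta_pos":[0,0,0],"turn":[0,0,0],"fingers":0.2}], grip_force=20)

```text
time_s: 4.9
eef_pos: [0.4829, -0.2033, 0.0298]
orientation: [0.0, 0.786, 0.618, -0.0]
force: [-0.4, 0.4, 1.2]
width: 0.419
gripper_force: 20.0
```

Run:
```python
from h import *
from scipy.optimize import least_squares
s=sense(); print(s["width"],s["time_s"],s["force"],s["gripper_force"],tcp()[0],tcp()[1].as_matrix().round(3).tolist())
# refit balance on top picture corners only, subpixel
im=cv2.imread("pics/top0.png",0)
C=(np.array([[122,208],[470,186],[477,272],[128,293]])/3+[180,120]).astype(np.float32).reshape(-1,1,2)
C2=cv2.cornerSubPix(im,C.copy(),(4,4),(-1,-1),(3,50,.01)).reshape(-1,2); print(C.reshape(-1,2).round(1).tolist(),C2.round(1).tolist())
f=grab_frame("top")
L=np.array([[33.5,140,106],[33.5,-140,106],[-33.5,-140,106],[-33.5,140,106]])/1e3
T=lambda v,l: np.array([v[0]+np.cos(v[2])*l[0]-np.sin(v[2])*l[1], v[1]+np.sin(v[2])*l[0]+np.cos(v[2])*l[1], l[2]])
for cc in (C.reshape(-1,2),C2):
    r=lambda v: np.concatenate([proj(f,T(v,l))-p for l,p in zip(L,cc)])
    q=least_squares(r,[.63,.055,.05]); print(q.x.round(4),q.fun.round(2))
v=q.x; f0=f
for n,l in [("sl",[0,.1,.1]),("sr",[0,-.1,.1]),("rl",[0,.154,.069]),("rr",[0,-.154,.069])]: print(n,T(v,l).round(4),proj(f,T(v,l)).round(1))
```

```text
0.41948415798557603 4.9 [-0.36818196  0.39063382  1.18759506] 20.000846261318657 [ 0.48285688 -0.2033405   0.02979847] [[0.237, 0.972, -0.0], [0.972, -0.237, -0.0], [-0.0, -0.0, -1.0]]
[[220.6999969482422, 189.3000030517578], [336.70001220703125, 182.0], [339.0, 210.6999969482422], [222.6999969482422, 217.6999969482422]] [[220.1999969482422, 190.8000030517578], [338.3999938964844, 184.0], [340.6000061035156, 214.0], [220.39999389648438, 217.60000610351562]]
[0.6319 0.053  0.0704] [-0.03  0.36  0.77  0.41  0.58 -0.67 -1.31 -0.15]
[0.6278 0.0526 0.0513] [ 0.75 -0.51 -0.42  1.19 -1.09 -1.15  0.76  0.56]
sl [0.6227 0.1525 0.1   ] [238.3 203.8]
sr [ 0.6329 -0.0473  0.1   ] [321.9 200.1]
rl [0.6199 0.2064 0.069 ] [218.9 206.6]
rr [ 0.6357 -0.1012  0.069 ] [343.2 201.1]
```

```bash
cat >> h.py <<'E'
BAL=np.array([.632,.0533,.0705])
def loc(l):
    c,s=np.cos(BAL[2]),np.sin(BAL[2]); return np.array([BAL[0]+c*l[0]-s*l[1],BAL[1]+s*l[0]+c*l[1],l[2]])
def dl(target,yaw,tilt=0,ref=None):
    """units to world target; tool y at world yaw (nearest of the two), then tilt about local x of that yaw. ref=(p,R)"""
    p,R=ref or tcp(); y=R.as_matrix()[:,1]; a=np.arctan2(y[1],y[0]); e=(yaw-a+np.pi/2)%np.pi-np.pi/2
    fl=abs((a+e-yaw+np.pi)%(2*np.pi)-np.pi)>1
    yy=np.array([np.cos(a+e),np.sin(a+e),0]); z=np.array([0,0,-1.]); x=np.cross(yy,z)
    Rd=Ro.from_rotvec(tilt*np.array([np.cos(yaw),np.sin(yaw),0]))*Ro.from_matrix(np.c_[x,yy,z])
    print("d",(R.inv().apply(np.array(target)-p)/.4).round(4).tolist(),"t",((R.inv()*Rd).as_rotvec()/.5).round(4).tolist(),"to",np.round(target,4).tolist())
    return np.array(target),Rd
E
python3 - <<'E'
from h import *
p,R=tcp(); y=BAL[2]
dl([p[0],p[1],.2],y,.16)
a=dl(loc([0,-.1002,.185]),y,.16)
dl(loc([0,-.1002,.1152]),y,.16,a)
E
```

```text
d [-0.0, -0.0, -0.4255] t [0.0495, 0.3176, -0.6178] to [0.4829, -0.2034, 0.2]
d [0.4731, 0.2866, -0.388] t [0.0495, 0.3176, -0.6178] to [0.6391, -0.0467, 0.185]
d [-0.0278, -0.0, 0.1723] t [0.0, 0.0, 0.0] to [0.6391, -0.0467, 0.1152]
```

Request:
arm_command(motion=[{"delta_pos":[0,0,-0.06],"turn":[0,0,0],"fingers":0.2},{"delta_pos":[0,0,-0.14],"turn":[0,0,0],"fingers":0.2},{"delta_pos":[0,0,-0.22],"turn":[0,0,-0.08],"fingers":0.2},{"delta_pos":[0.04,0.025,-0.3],"turn":[0.01,0.06,-0.16],"fingers":0.2},{"delta_pos":[0.11,0.067,-0.36],"turn":[0.02,0.12,-0.24],"fingers":0.2},{"delta_pos":[0.18,0.11,-0.4],"turn":[0.03,0.18,-0.32],"fingers":0.2},{"delta_pos":[0.25,0.15,-0.42],"turn":[0.04,0.24,-0.4],"fingers":0.2},{"delta_pos":[0.32,0.194,-0.42],"turn":[0.045,0.28,-0.48],"fingers":0.2},{"delta_pos":[0.38,0.23,-0.42],"turn":[0.05,0.31,-0.55],"fingers":0.2},{"delta_pos":[0.42,0.255,-0.41],"turn":[0.0495,0.3176,-0.6178],"fingers":0.2}])

```text
time_s: 5.78
eef_pos: [0.6234, -0.0621, 0.1939]
orientation: [-0.059, 0.678, 0.73, 0.056]
force: [-0.0, 0.9, -3.7]
width: 0.417
gripper_force: 20.0
```

Run:
```python
from h import *
y=BAL[2]
a=dl(loc([0,-.1002,.185]),y,.16)
a=dl(loc([0,-.1002,.1152]),y,.16); print(sense()["width"])
```

```text
d [0.0317, 0.0419, 0.0277] t [0.002, -0.0039, 0.0058] to [0.6391, -0.0467, 0.185]
d [0.0036, 0.0417, 0.1999] t [0.002, -0.0039, 0.0058] to [0.6391, -0.0467, 0.1152]
0.41674831757556335
```

Request:
arm_command(motion=[{"delta_pos":[0.02,0.025,0.02],"turn":[0,0,0],"fingers":0.2},{"delta_pos":[0.037,0.046,0.028],"turn":[0,0,0],"fingers":0.2},{"delta_pos":[0.036,0.046,0.035],"turn":[0,0,0],"fingers":0.2},{"delta_pos":[0.032,0.046,0.06],"turn":[0,0,0],"fingers":0.2},{"delta_pos":[0.027,0.046,0.09],"turn":[0,0,0],"fingers":0.2},{"delta_pos":[0.022,0.046,0.12],"turn":[0,0,0],"fingers":0.2},{"delta_pos":[0.018,0.046,0.145],"turn":[0,0,0],"fingers":0.2},{"delta_pos":[0.015,0.046,0.165],"turn":[0,0,0],"fingers":0.2},{"delta_pos":[0.012,0.046,0.185],"turn":[0,0,0],"fingers":0.2},{"delta_pos":[0.009,0.046,0.2],"turn":[0,0,0],"fingers":0.2}])

```text
time_s: 6.62
eef_pos: [0.6386, -0.0466, 0.1144]
orientation: [-0.059, 0.68, 0.729, 0.054]
force: [-0.4, -0.1, -2.2]
width: 0.419
gripper_force: 20.0
```

Run:
```python
from h import *
y=BAL[2]; s=sense(); print(s["force"],s["width"])
dl(loc([0,-.1002,.1152]),y,.16)
fs=[grab_frame(n) for n in("top","scene")]
a=cv2.resize(fs[0]["color"][150:250,190:390],(800,400),interpolation=3); b=cv2.resize(fs[1]["color"][150:250,230:390],(640,400)[:2],interpolation=3)[:200*1+200]
b=cv2.copyMakeBorder(cv2.resize(b,(320,200)),0,0,0,480,0)
cv2.imwrite("pics/p1.png",cv2.cvtColor(np.vstack([a,b]),cv2.COLOR_RGB2BGR))
```

```text
[-0.41324804 -0.13782528 -2.1516667 ] 0.41913605606673876
d [0.0001, 0.001, -0.0021] t [-0.0009, -0.001, -0.0001] to [0.6391, -0.0467, 0.1152]
```

View pics/p1.png

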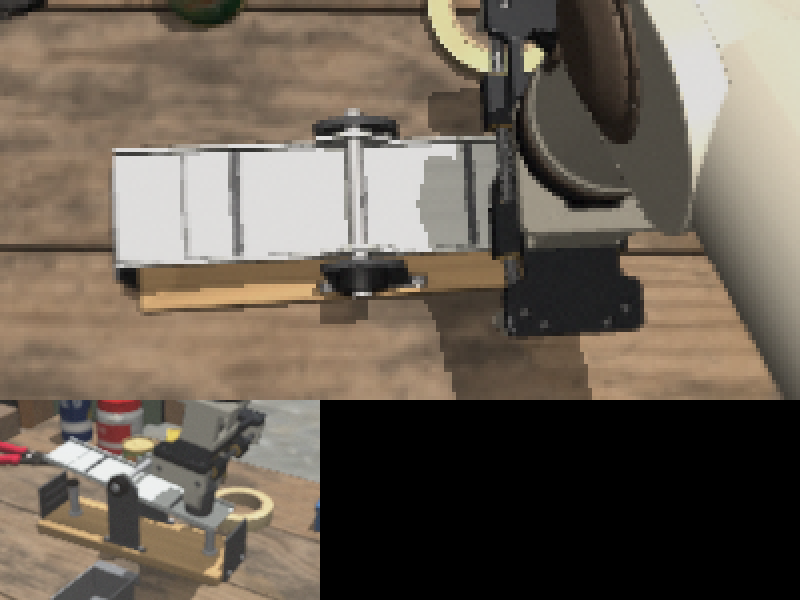

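The right arm is pressed down, with the casting standing on it near its line. Releasing and withdrawing.

Request:
arm_command(motion=[{"delta_pos":[0,0,0],"turn":[0,0,0],"fingers":0.5},{"delta_pos":[0,0,0],"turn":[0,0,0],"fingers":0.7},{"delta_pos":[0,0,0],"turn":[0,0,0],"fingers":0.85},{"delta_pos":[0,0,0],"turn":[0,0,0],"fingers":1},{"delta_pos":[0,0,0],"turn":[0,0,0],"fingers":1},{"delta_pos":[0,0,-0.03],"turn":[0,0,0],"fingers":1},{"delta_pos":[0,0,-0.09],"turn":[0,0,0],"fingers":1},{"delta_pos":[0,0,-0.16],"turn":[0,0,0],"fingers":1},{"delta_pos":[0,0,-0.22],"turn":[0,0,0],"fingers":1},{"delta_pos":[0,0,-0.26],"turn":[0,0,0],"fingers":1}])

```text
time_s: 7.55
eef_pos: [0.6414, -0.0635, 0.2218]
orientation: [-0.057, 0.68, 0.729, 0.056]
force: [0.3, 0.2, 0.1]
width: 0.999
gripper_force: 0.0
```

Run:
```python
from h import *
y=BAL[2]; s=sense(); print(s["force"],s["width"],s["time_s"])
dl([.452,.216,.22],y)
f=grab_frame("scene"); cv2.imwrite("pics/p2.png",cv2.cvtColor(cv2.resize(f["color"][140:260,190:390],(800,480),interpolation=3),cv2.COLOR_RGB2BGR))
```

```text
[0.26307932 0.19771795 0.08007564] 0.9992419537373057 7.55
d [0.7205, -0.4232, 0.1189] t [0.0074, -0.3187, 0.0002] to [0.452, 0.216, 0.22]
```

View pics/p2.png

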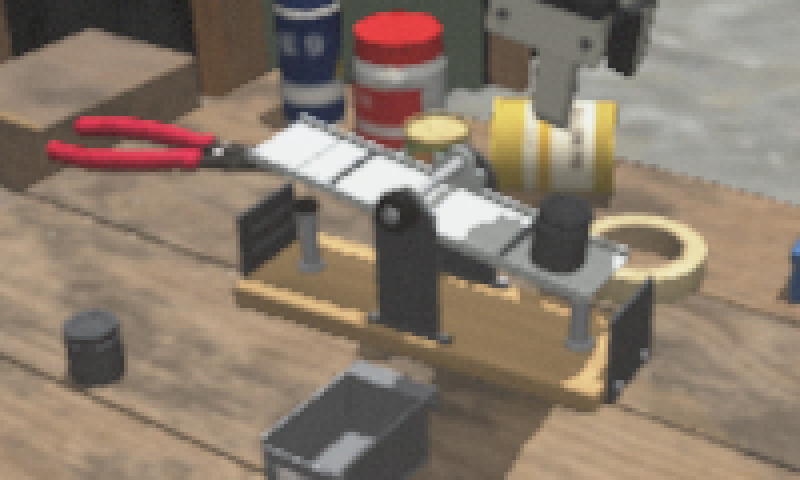

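Casting stands on the dropped right arm, about at its line; the second casting is at (213,227) px.

Request:
arm_command(motion=[{"delta_pos":[0.05,-0.03,0.01],"turn":[0,-0.03,0],"fingers":1},{"delta_pos":[0.13,-0.08,0.02],"turn":[0,-0.06,0],"fingers":1},{"delta_pos":[0.21,-0.125,0.035],"turn":[0,-0.1,0],"fingers":1},{"delta_pos":[0.29,-0.17,0.05],"turn":[0,-0.14,0],"fingers":1},{"delta_pos":[0.38,-0.22,0.065],"turn":[0,-0.18,0],"fingers":1},{"delta_pos":[0.46,-0.27,0.08],"turn":[0,-0.22,0],"fingers":1},{"delta_pos":[0.54,-0.32,0.09],"turn":[0,-0.26,0],"fingers":1},{"delta_pos":[0.62,-0.364,0.1],"turn":[0,-0.29,0],"fingers":1},{"delta_pos":[0.68,-0.4,0.11],"turn":[0,-0.31,0],"fingers":1},{"delta_pos":[0.72,-0.423,0.119],"turn":[0,-0.32,0],"fingers":1}])

```text
time_s: 8.43
eef_pos: [0.4483, 0.2196, 0.218]
orientation: [0.0, 0.68, 0.733, 0.001]
force: [0.3, -0.5, -0.9]
width: 0.998
gripper_force: 0.0
```

Run:
```python
from h import *
f=grab_frame("top"); g=grab_frame("scene"); t0=cv2.imread("pics/top0.png",0); s0=cv2.imread("pics/scene0.png",0)
def blob(im,c,h=16):
    x,y=map(int,c); a=im[y-h:y+h,x-h:x+h]; m=(a<75).astype(np.uint8); n,l,st,ce=cv2.connectedComponentsWithStats(m); k=1+np.argmax(st[1:,4]); return st[k]+[x-h,y-h,0,0,0],ce[k]+[x-h,y-h]
for c,d in(((214,275),(213,227)),((382,263),(354,275))):
    (bt,ct),(bs,cs)=blob(t0,c),blob(s0,d); print(bt,ct,bs,cs,"top@z",onz(f,ct,.035).round(4),"scene@.021",onz(g,cs,.021).round(4),"tri",tri([f,g],[ct,cs]).round(4))
for X in([.452,.216],[.483,-.203]): print(proj(f,X+[.042]),proj(g,X+[.021]))
q=[p for p in pinpoint(g,"casting_1")]; print([(np.round(p["point"],1),p["conf"],onz(g,p["point"],.0).round(3)) for p in q])
c=proj(g,loc([0,-.0955,.0843])); print("expect seat R px",c)
s=sense(); print(s["eef_pos"],s["time_s"])
```

```text
[198 268  32  16 106] [216.48113208 278.23584906] [207 222  14  15 141] [213.67375887 229.75886525] top@z [0.4445 0.2132 0.035 ] scene@.021 [0.4378 0.206  0.021 ] tri [0.4447 0.2172 0.0132]
[373 256   8  15  50] [376.16 263.16] [345 271  16  16 191] [352.35078534 279.2460733 ] top@z [ 0.4834 -0.1863  0.035 ] scene@.021 [ 0.4654 -0.2106  0.021 ] tri [ 0.4856 -0.1964 -0.0015]
[214.7708962  275.26191183] [214.95320489 226.30411487]
[383.27197769 263.33721928] [352.99535065 273.72651093]
[(array([212.5, 235.1]), 0.77, array([0.438, 0.215, 0.   ])), (array([328.3, 203.1]), 0.54, array([0.767, 0.036, 0.   ]))]
expect seat R px [328.76410214 203.47105869]
[0.44967593 0.21786359 0.21757995] 8.5833
```

Request:
arm_command(motion=[{"delta_pos":[0,0,0.05],"turn":[0,0,0],"fingers":1},{"delta_pos":[0,0,0.13],"turn":[0,0,0],"fingers":1},{"delta_pos":[0,0,0.22],"turn":[0,0,0],"fingers":1},{"delta_pos":[0,0,0.3],"turn":[0,0,0],"fingers":1},{"delta_pos":[0,0,0.37],"turn":[0,0,0],"fingers":1},{"delta_pos":[0,0,0.42],"turn":[0,0,0],"fingers":1},{"delta_pos":[0,0,0.45],"turn":[0,0,0],"fingers":1},{"delta_pos":[0,0,0.469],"turn":[0,0,0],"fingers":1},{"delta_pos":[0,0,0.469],"turn":[0,0,0],"fingers":0.8},{"delta_pos":[0,0,0.469],"turn":[0,0,0],"fingers":0.6}])

```text
time_s: 9.42
eef_pos: [0.4515, 0.216, 0.0299]
orientation: [0.0, 0.682, 0.731, 0.0]
force: [-0.2, 0.8, 0.3]
width: 0.9
gripper_force: 0.0
```

Request:
arm_command(motion=[{"delta_pos":[0,0,0],"turn":[0,0,0],"fingers":0.4},{"delta_pos":[0,0,0],"turn":[0,0,0],"fingers":0.3},{"delta_pos":[0,0,0],"turn":[0,0,0],"fingers":0.2},{"delta_pos":[0,0,0],"turn":[0,0,0],"fingers":0.2},{"delta_pos":[0,0,0],"turn":[0,0,0],"fingers":0.2},{"delta_pos":[0,0,0],"turn":[0,0,0],"fingers":0.2},{"delta_pos":[0,0,0],"turn":[0,0,0],"fingers":0.2},{"delta_pos":[0,0,0],"turn":[0,0,0],"fingers":0.2},{"delta_pos":[0,0,0],"turn":[0,0,0],"fingers":0.2},{"delta_pos":[0,0,0],"turn":[0,0,0],"fingers":0.2}])

```text
time_s: 10.25
eef_pos: [0.451, 0.2161, 0.0295]
orientation: [0.0, 0.682, 0.732, 0.0]
force: [-0.5, -1.3, 3.4]
width: 0.425
gripper_force: 20.0
```

Run:
```python
from h import *
y=BAL[2]; s=sense(); print(s["force"],s["width"],s["time_s"],s["eef_pos"])
h=s["eef_pos"][2]; up=np.array([0,-.1593,.9872])   # raised left arm: top leans inward
b=np.array([0,.1019,.1162])+h*up
a=dl(loc(b+[0,0,.05]),y,.16); dl(loc(b+[0,0,.002]),y,.16,a)
```

```text
[-0.47275086 -1.30016478  3.43365986] 0.4245815180992319 10.25 [0.4509616  0.21609    0.02947461]
d [-0.1949, 0.4229, -0.4144] t [0.0007, 0.32, 0.0003] to [0.6252, 0.1503, 0.1953]
d [-0.0191, -0.0, 0.1185] t [0.0, 0.0, 0.0] to [0.6252, 0.1503, 0.1473]
```

Request:
arm_command(motion=[{"delta_pos":[0,0,-0.05],"turn":[0,0,0],"fingers":0.2},{"delta_pos":[0,0,-0.14],"turn":[0,0,0],"fingers":0.2},{"delta_pos":[-0.01,0.02,-0.23],"turn":[0,0.05,0],"fingers":0.2},{"delta_pos":[-0.03,0.07,-0.31],"turn":[0,0.1,0],"fingers":0.2},{"delta_pos":[-0.065,0.14,-0.37],"turn":[0,0.15,0],"fingers":0.2},{"delta_pos":[-0.1,0.22,-0.41],"turn":[0,0.2,0],"fingers":0.2},{"delta_pos":[-0.14,0.3,-0.42],"turn":[0,0.25,0],"fingers":0.2},{"delta_pos":[-0.17,0.37,-0.42],"turn":[0,0.29,0],"fingers":0.2},{"delta_pos":[-0.19,0.41,-0.416],"turn":[0,0.31,0],"fingers":0.2},{"delta_pos":[-0.195,0.423,-0.4144],"turn":[0,0.32,0],"fingers":0.2}])

```text
time_s: 11.08
eef_pos: [0.628, 0.1459, 0.1935]
orientation: [-0.058, 0.682, 0.727, 0.054]
force: [0.2, -0.1, -2.5]
width: 0.422
gripper_force: 20.0
```

Request:
arm_command(motion=[{"delta_pos":[0,0,0],"turn":[0,0,0],"fingers":0.2},{"delta_pos":[0,0,0],"turn":[0,0,0],"fingers":0.2},{"delta_pos":[-0.002,0,0.015],"turn":[0,0,0],"fingers":0.2},{"delta_pos":[-0.006,0,0.035],"turn":[0,0,0],"fingers":0.2},{"delta_pos":[-0.009,0,0.055],"turn":[0,0,0],"fingers":0.2},{"delta_pos":[-0.012,0,0.075],"turn":[0,0,0],"fingers":0.2},{"delta_pos":[-0.014,0,0.09],"turn":[0,0,0],"fingers":0.2},{"delta_pos":[-0.017,0,0.105],"turn":[0,0,0],"fingers":0.2},{"delta_pos":[-0.019,0,0.115],"turn":[0,0,0],"fingers":0.2},{"delta_pos":[-0.019,0,0.1185],"turn":[0,0,0],"fingers":0.2}])

```text
time_s: 11.92
eef_pos: [0.6247, 0.1499, 0.146]
orientation: [-0.059, 0.68, 0.729, 0.054]
force: [-0.7, 0.4, -2.6]
width: 0.421
gripper_force: 20.0
```

Run:
```python
from h import *
y=BAL[2]; s=sense(); print(s["force"],s["width"],s["time_s"],s["eef_pos"])
b=np.array([0,.1019,.1162])+.0295*np.array([0,-.1593,.9872]); dl(loc(b+[0,0,.002]),y,.16)
f=grab_frame("scene"); cv2.imwrite("pics/p3.png",cv2.cvtColor(cv2.resize(f["color"][140:260,190:390],(800,480),interpolation=3),cv2.COLOR_RGB2BGR))
```

```text
[-0.66294248  0.44919433 -2.57845641] 0.42061570727730707 11.9167 [0.62465148 0.14992951 0.14602379]
d [0.0012, 0.0013, -0.0031] t [-0.0023, 0.0002, -0.0004] to [0.6252, 0.1503, 0.1473]
```

View pics/p3.png

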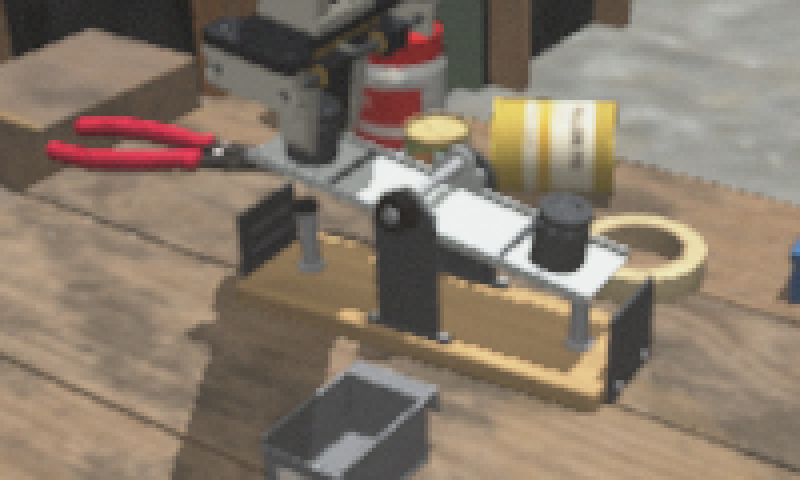

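Request:
arm_command(motion=[{"delta_pos":[0,0,0.003],"turn":[0,0,0],"fingers":0.5},{"delta_pos":[0,0,0.003],"turn":[0,0,0],"fingers":0.7},{"delta_pos":[0,0,0],"turn":[0,0,0],"fingers":0.85},{"delta_pos":[0,0,0],"turn":[0,0,0],"fingers":1},{"delta_pos":[0,0,0],"turn":[0,0,0],"fingers":1},{"delta_pos":[0,0,-0.03],"turn":[0,0,0],"fingers":1},{"delta_pos":[0,0,-0.09],"turn":[0,0,0],"fingers":1},{"delta_pos":[0,0,-0.15],"turn":[0,0,0],"fingers":1},{"delta_pos":[0,0,-0.2],"turn":[0,0,0],"fingers":1},{"delta_pos":[0,0,-0.2],"turn":[0,0,0],"fingers":1}])

```text
time_s: 12.8
eef_pos: [0.6287, 0.1379, 0.2317]
orientation: [-0.056, 0.68, 0.729, 0.058]
force: [1.6, 0.6, -0.4]
width: 0.994
gripper_force: 0.0
```

Run:
```python
from h import *
f=grab_frame("scene"); g=grab_frame("top"); cv2.imwrite("pics/p4.png",cv2.cvtColor(np.vstack([cv2.resize(f["color"][150:250,220:400],(720,400),interpolation=3)]),cv2.COLOR_RGB2BGR))
for c in pinpoint(f,"casting_1"): print(c)
print(proj(f,loc([0,-.0955,.0843])),proj(f,loc([0,.1019,.1162])))
s=sense(); print(s["time_s"],s["joints"],s["eef_pos"])
# bin, from top picture: rim corners by eye 330,398 409,398 411,521 332,521
for q in pinpoint(g,"bin")[:1]+pinpoint(g,"bin_lip")[:1]: print(q)
dl([.4515,-.004,.17],-np.pi/2+.023)
```

```text
{'point': [327.6, 204.0], 'conf': 0.71}
[328.76410214 203.47105869] [269.16619041 178.09677227]
12.95 [ 0.47497793  0.64161104 -0.94902959  1.59781533  0.39732278  1.11624016
 -0.4568953 ] [0.62590117 0.13719657 0.22637328]
d [-0.3394, -0.458, 0.0858] t [0.2408, -0.2574, -3.0393] to [0.4515, -0.004, 0.17]
```

View pics/p4.png

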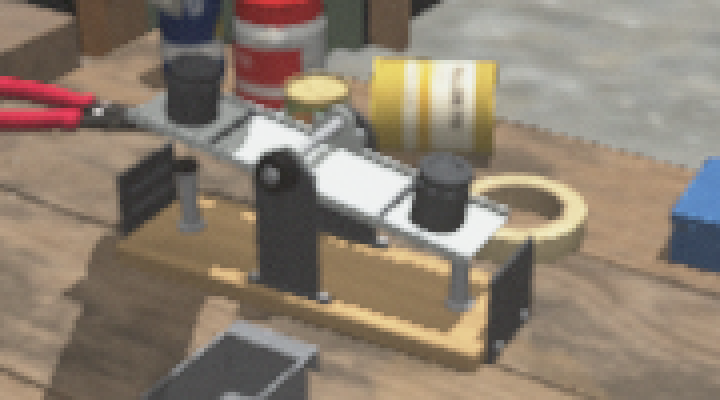

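Both castings stand on the arms and the right arm stays down after release, so the right casting is the heavier. The bin goes on the right rail.

Run:
```python
from h import *
a=dl([.52,.06,.2],BAL[2]-.45)
b=dl([.4515,-.004,.16],BAL[2]-.93,0,a)
c=dl([.4515,-.0035,.06],BAL[2]-1.41,0,b)
d=dl([.4515,-.0035,.04],-np.pi/2+.024,0,c)
```

```text
d [-0.1819, -0.276, 0.0349] t [-0.0749, -0.3133, 0.8983] to [0.52, 0.06, 0.2]
d [-0.2121, -0.0998, 0.1] t [0.0, 0.0, 0.96] to [0.4515, -0.004, 0.16]
d [0.0008, -0.0009, 0.25] t [0.0, 0.0, 0.96] to [0.4515, -0.0035, 0.06]
d [0.0, 0.0, 0.05] t [0.0, 0.0, 0.4146] to [0.4515, -0.0035, 0.04]
```

Request:
arm_command(motion=[{"delta_pos":[-0.01,-0.02,-0.01],"turn":[0,-0.03,0.08],"fingers":1},{"delta_pos":[-0.03,-0.05,-0.01],"turn":[0,-0.06,0.17],"fingers":1},{"delta_pos":[-0.05,-0.08,0],"turn":[-0.01,-0.1,0.26],"fingers":1},{"delta_pos":[-0.07,-0.11,0],"turn":[-0.02,-0.13,0.36],"fingers":1},{"delta_pos":[-0.095,-0.14,0.01],"turn":[-0.03,-0.16,0.46],"fingers":1},{"delta_pos":[-0.12,-0.18,0.01],"turn":[-0.04,-0.2,0.56],"fingers":1},{"delta_pos":[-0.14,-0.21,0.02],"turn":[-0.05,-0.24,0.66],"fingers":1},{"delta_pos":[-0.16,-0.24,0.025],"turn":[-0.06,-0.27,0.76],"fingers":1},{"delta_pos":[-0.175,-0.265,0.03],"turn":[-0.07,-0.3,0.84],"fingers":1},{"delta_pos":[-0.182,-0.276,0.035],"turn":[-0.075,-0.313,0.9],"fingers":1}])

```text
time_s: 13.88
eef_pos: [0.5185, 0.0595, 0.1994]
orientation: [0.0, 0.829, 0.56, -0.001]
force: [0.2, -0.7, -0.7]
width: 0.998
gripper_force: 0.0
```

Request:
arm_command(motion=[{"delta_pos":[-0.02,-0.01,0.01],"turn":[0,0,0.09],"fingers":1},{"delta_pos":[-0.04,-0.02,0.02],"turn":[0,0,0.19],"fingers":1},{"delta_pos":[-0.07,-0.03,0.03],"turn":[0,0,0.29],"fingers":1},{"delta_pos":[-0.1,-0.045,0.045],"turn":[0,0,0.39],"fingers":1},{"delta_pos":[-0.13,-0.06,0.06],"turn":[0,0,0.49],"fingers":1},{"delta_pos":[-0.155,-0.07,0.07],"turn":[0,0,0.59],"fingers":1},{"delta_pos":[-0.18,-0.085,0.08],"turn":[0,0,0.69],"fingers":1},{"delta_pos":[-0.2,-0.095,0.09],"turn":[0,0,0.79],"fingers":1},{"delta_pos":[-0.21,-0.1,0.1],"turn":[0,0,0.88],"fingers":1},{"delta_pos":[-0.212,-0.1,0.1],"turn":[0,0,0.96],"fingers":1}])

```text
time_s: 14.72
eef_pos: [0.4499, -0.0043, 0.1589]
orientation: [-0.001, 0.938, 0.346, -0.001]
force: [0.1, 0.1, -0.4]
width: 0.997
gripper_force: 0.0
```

Request:
arm_command(motion=[{"delta_pos":[0,0,0.02],"turn":[0,0,0.09],"fingers":1},{"delta_pos":[0,0,0.04],"turn":[0,0,0.19],"fingers":1},{"delta_pos":[0,0,0.06],"turn":[0,0,0.29],"fingers":1},{"delta_pos":[0,0,0.08],"turn":[0,0,0.39],"fingers":1},{"delta_pos":[0,0,0.1],"turn":[0,0,0.49],"fingers":1},{"delta_pos":[0,0,0.12],"turn":[0,0,0.59],"fingers":1},{"delta_pos":[0,0,0.14],"turn":[0,0,0.69],"fingers":1},{"delta_pos":[0,0,0.16],"turn":[0,0,0.79],"fingers":1},{"delta_pos":[0,0,0.175],"turn":[0,0,0.88],"fingers":1},{"delta_pos":[0,0,0.18],"turn":[0,0,0.96],"fingers":1}])

```text
time_s: 15.55
eef_pos: [0.4507, -0.0033, 0.0869]
orientation: [-0.001, 0.993, 0.114, -0.001]
force: [-0.3, 0.5, 0.1]
width: 1.004
gripper_force: 0.0
```

Run:
```python
from h import *
s=sense(); print(s["time_s"],s["joints"].round(2) if hasattr(s["joints"],"round") else s["joints"],s["eef_pos"])
dl([.4515,-.0035,.034],-np.pi/2+.024)
```

```text
15.55 [ 0.43  0.42 -0.56  2.15  0.35  0.67 -1.71] [ 0.45074229 -0.00330074  0.08685191]
d [0.0019, 0.0011, 0.1321] t [-0.0028, 0.0032, 0.409] to [0.4515, -0.0035, 0.034]
```

Request:
arm_command(motion=[{"delta_pos":[0,0,0],"turn":[0,0,0.1],"fingers":1},{"delta_pos":[0,0,0],"turn":[0,0,0.2],"fingers":1},{"delta_pos":[0,0,0.01],"turn":[0,0,0.3],"fingers":1},{"delta_pos":[0,0,0.03],"turn":[0,0,0.409],"fingers":1},{"delta_pos":[0,0,0.06],"turn":[0,0,0.409],"fingers":1},{"delta_pos":[0,0,0.09],"turn":[0,0,0.409],"fingers":1},{"delta_pos":[0,0,0.12],"turn":[0,0,0.409],"fingers":1},{"delta_pos":[0,0,0.132],"turn":[0,0,0.409],"fingers":1},{"delta_pos":[0,0,0.132],"turn":[0,0,0.409],"fingers":0.85},{"delta_pos":[0,0,0.132],"turn":[0,0,0.409],"fingers":0.7}])

```text
time_s: 16.38
eef_pos: [0.4518, -0.0033, 0.0354]
orientation: [-0.0, 1.0, 0.013, 0.0]
force: [-0.0, 0.2, 0.7]
width: 0.903
gripper_force: 0.0
```

Request:
arm_command(motion=[{"delta_pos":[0,0,0],"turn":[0,0,0],"fingers":0.6},{"delta_pos":[0,0,0],"turn":[0,0,0],"fingers":0.6},{"delta_pos":[0,0,0],"turn":[0,0,0],"fingers":0.6},{"delta_pos":[0,0,0],"turn":[0,0,0],"fingers":0.6},{"delta_pos":[0,0,-0.04],"turn":[0,0,0],"fingers":0.6},{"delta_pos":[0,0,-0.1],"turn":[0,0,0],"fingers":0.6},{"delta_pos":[0,0,-0.17],"turn":[0,0,0],"fingers":0.6},{"delta_pos":[0,0,-0.22],"turn":[0,0,0],"fingers":0.6},{"delta_pos":[0,0,-0.25],"turn":[0,0,0],"fingers":0.6},{"delta_pos":[0,0,-0.25],"turn":[0,0,0],"fingers":0.6}], grip_force=20)

```text
time_s: 17.22
eef_pos: [0.4541, -0.0038, 0.1382]
orientation: [0.0, 1.0, 0.013, 0.003]
force: [-0.3, -0.7, -1.9]
width: 0.695
gripper_force: 20.0
```

Run:
```python
from h import *
s=sense(); print(s["time_s"],s["eef_pos"],s["width"],s["force"],s["gripper_force"])
y=BAL[2]
# bin held: TCP at bin (0,0,.034) assumed. hang: bin origin at local (0,-.154-.048,.022)
a=dl([.50,-.15,.134],y-np.pi/2+.47)
b=dl([.60,-.175,.134],y-np.pi/2+.95,0,a)
c=dl(loc([0,-.202,.12]),y-np.pi/2+1.43,0,b)
d=dl(loc([0,-.202,.10]),y,0,c)
f=grab_frame("top");g=grab_frame("scene"); save(f,"t5"); save(g,"s5")
for h in(f,g): print([(np.round(q["point"],1),round(q["conf"],2)) for q in pinpoint(h,"bin_lip")[:2]])
p,R=tcp(); X=p+R.apply([0,0,-.013])+np.array([.048,0,0]); print(proj(f,X),proj(g,X))
```

```text
17.2167 [ 0.45409526 -0.00376343  0.13823633] 0.6950932285317597 [-0.33563154 -0.70180143 -1.87755666] 19.993135929107666
d [0.1053, 0.3684, 0.0115] t [0.0044, -0.0128, -1.03] to [0.5, -0.15, 0.134]
d [0.1822, 0.1822, 0.0] t [0.0, 0.0, -0.96] to [0.6, -0.175, 0.134]
d [0.1176, 0.0635, 0.035] t [0.0, 0.0, -0.96] to [0.6462, -0.1482, 0.12]
d [0.0, 0.0, 0.05] t [0.0, 0.0, -0.2816] to [0.6462, -0.1482, 0.1]
[(array([298.8, 256.3]), 0.54), (array([280.1, 206.9]), 0.44)]
[(array([283.2, 201.8]), 0.68)]
[302.91832957 256.00518889] [286.15341209 200.59322353]
```

Request:
arm_command(motion=[{"delta_pos":[0.01,0.03,0],"turn":[0,0,-0.08],"fingers":0.6},{"delta_pos":[0.02,0.07,0],"turn":[0,0,-0.18],"fingers":0.6},{"delta_pos":[0.03,0.11,0],"turn":[0,0,-0.28],"fingers":0.6},{"delta_pos":[0.04,0.15,0],"turn":[0,0,-0.38],"fingers":0.6},{"delta_pos":[0.055,0.19,0.005],"turn":[0,0,-0.48],"fingers":0.6},{"delta_pos":[0.067,0.23,0.005],"turn":[0,0,-0.58],"fingers":0.6},{"delta_pos":[0.08,0.28,0.01],"turn":[0,0,-0.68],"fingers":0.6},{"delta_pos":[0.09,0.32,0.01],"turn":[0,0,-0.78],"fingers":0.6},{"delta_pos":[0.1,0.35,0.01],"turn":[0,0,-0.9],"fingers":0.6},{"delta_pos":[0.105,0.368,0.01],"turn":[0,0,-1],"fingers":0.6}])

```text
time_s: 18.25
eef_pos: [0.4973, -0.1513, 0.1299]
orientation: [-0.001, 0.966, 0.26, -0.0]
force: [0.5, -0.6, -1.0]
width: 0.695
gripper_force: 20.0
```

Request:
arm_command(motion=[{"delta_pos":[0.015,0.015,0],"turn":[0,0,-0.09],"fingers":0.6},{"delta_pos":[0.03,0.03,0],"turn":[0,0,-0.19],"fingers":0.6},{"delta_pos":[0.05,0.05,0],"turn":[0,0,-0.29],"fingers":0.6},{"delta_pos":[0.07,0.07,0],"turn":[0,0,-0.39],"fingers":0.6},{"delta_pos":[0.09,0.09,0],"turn":[0,0,-0.49],"fingers":0.6},{"delta_pos":[0.11,0.11,0],"turn":[0,0,-0.59],"fingers":0.6},{"delta_pos":[0.13,0.13,0],"turn":[0,0,-0.69],"fingers":0.6},{"delta_pos":[0.15,0.15,0],"turn":[0,0,-0.79],"fingers":0.6},{"delta_pos":[0.17,0.17,0],"turn":[0,0,-0.9],"fingers":0.6},{"delta_pos":[0.182,0.182,0],"turn":[0,0,-1],"fingers":0.6}])

```text
time_s: 19.08
eef_pos: [0.5976, -0.176, 0.1297]
orientation: [-0.001, 0.871, 0.492, 0.0]
force: [-0.2, 0.0, -1.5]
width: 0.7
gripper_force: 20.0
```

Run:
```python
from h import *
s=sense(); print(s["time_s"],s["eef_pos"],s["width"])
y=BAL[2]
c=dl(loc([0,-.212,.125]),y-.05)
d=dl(loc([0,-.212,.125]),y)
```

```text
19.0833 [ 0.59759811 -0.17602436  0.12968681] 0.7001603861063795
d [0.1019, 0.0826, 0.0117] t [-0.002, -0.0033, -1.1256] to [0.6469, -0.1582, 0.125]
d [0.1019, 0.0826, 0.0117] t [-0.0019, -0.0034, -1.2256] to [0.6469, -0.1582, 0.125]
```

Request:
arm_command(motion=[{"delta_pos":[0.01,0.01,0],"turn":[0,0,-0.1],"fingers":0.6},{"delta_pos":[0.02,0.015,0],"turn":[0,0,-0.2],"fingers":0.6},{"delta_pos":[0.03,0.025,0],"turn":[0,0,-0.3],"fingers":0.6},{"delta_pos":[0.045,0.035,0],"turn":[0,0,-0.4],"fingers":0.6},{"delta_pos":[0.06,0.05,0],"turn":[0,0,-0.5],"fingers":0.6},{"delta_pos":[0.07,0.06,0.005],"turn":[0,0,-0.6],"fingers":0.6},{"delta_pos":[0.08,0.065,0.01],"turn":[0,0,-0.7],"fingers":0.6},{"delta_pos":[0.09,0.075,0.01],"turn":[0,0,-0.8],"fingers":0.6},{"delta_pos":[0.1,0.08,0.01],"turn":[0,0,-0.9],"fingers":0.6},{"delta_pos":[0.102,0.083,0.012],"turn":[0,0,-1],"fingers":0.6}])

```text
time_s: 19.92
eef_pos: [0.6467, -0.1572, 0.1248]
orientation: [-0.001, 0.722, 0.692, 0.0]
force: [-0.1, -0.2, -1.1]
width: 0.695
gripper_force: 20.0
```

Request:
arm_command(motion=[{"delta_pos":[0,0,0],"turn":[0,0,-0.08],"fingers":0.6},{"delta_pos":[0,0,0],"turn":[0,0,-0.16],"fingers":0.6},{"delta_pos":[0,0,0],"turn":[0,0,-0.22],"fingers":0.6},{"delta_pos":[0,0,0],"turn":[0,0,-0.225],"fingers":0.6},{"delta_pos":[0,0,0],"turn":[0,0,-0.225],"fingers":0.6},{"delta_pos":[0,0,0],"turn":[0,0,-0.225],"fingers":0.6},{"delta_pos":[0,0,0],"turn":[0,0,-0.225],"fingers":0.6},{"delta_pos":[0,0,0],"turn":[0,0,-0.225],"fingers":0.6},{"delta_pos":[0,0,0],"turn":[0,0,-0.225],"fingers":0.6},{"delta_pos":[0,0,0],"turn":[0,0,-0.225],"fingers":0.6}])

```text
time_s: 20.75
eef_pos: [0.6471, -0.1584, 0.1271]
orientation: [0.0, 0.683, 0.731, 0.001]
force: [0.2, 0.4, -0.9]
width: 0.69
gripper_force: 20.0
```

Run:
```python
from h import *
s=sense(); print(s["time_s"],s["eef_pos"],s["width"])
y=BAL[2]; dl(loc([0,-.202,.125]),y)
f=grab_frame("top");g=grab_frame("scene")
p,R=tcp(); q=np.array([np.cos(y),np.sin(y),0]); n=np.array([-np.sin(y),np.cos(y),0]) # local x, local y
for h,N in((f,"t"),(g,"s")):
    im=cv2.cvtColor(h["color"],cv2.COLOR_RGB2BGR); im=cv2.resize(im,None,fx=4,fy=4,interpolation=3)
    P=lambda X:tuple(int(v) for v in (proj(h,X)*4+1.5))
    # predicted lip outer top edge (x_bin=59,z=50), rail top edge
    for a,b,z,c in((.059,.032,.016,(0,255,0)),):
        cv2.line(im,P(p+n*a+q*b+[0,0,z]),P(p+n*a-q*b+[0,0,z]),c,1)
    cv2.line(im,P(loc([-.035,-.156,.069])),P(loc([.035,-.156,.069])),(0,0,255),1)
    cv2.line(im,P(loc([-.035,-.152,.069])),P(loc([.035,-.152,.069])),(0,0,255),1)
    x,yv=P(loc([0,-.16,.08])); cr=im[max(0,yv-200):yv+200,x-200:x+200]; cv2.imwrite("pics/h%s.png"%N,cr)
a,b=cv2.imread("pics/ht.png"),cv2.imread("pics/hs.png"); h=min(len(a),len(b)); cv2.imwrite("pics/p6.png",np.hstack([a[:h],b[:h]]))
```

```text
20.75 [ 0.64708108 -0.15842181  0.12714252] 0.6904065746813549
d [0.0256, -0.0004, 0.0054] t [0.0035, -0.0007, -0.0063] to [0.6462, -0.1482, 0.125]
```

View pics/p6.png

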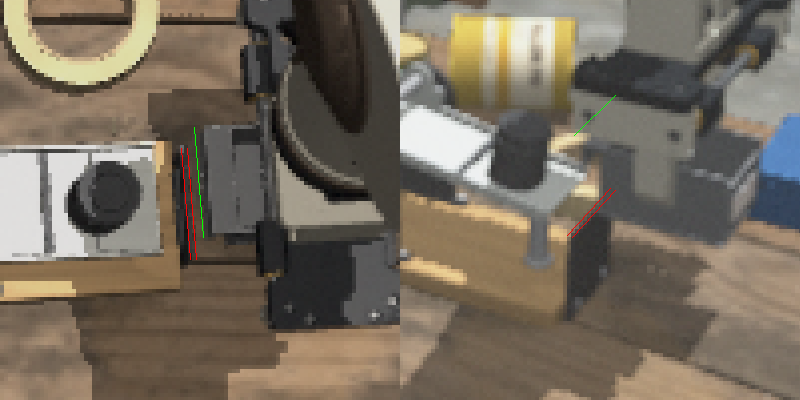

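Run:
```python
from h import *
f=grab_frame("top");g=grab_frame("scene"); save(f,"t7"); save(g,"s7")
y=BAL[2]; p,R=tcp(); q=np.array([np.cos(y),np.sin(y),0]); n=np.array([-np.sin(y),np.cos(y),0]); out=[]
for h,c,(w,hh) in((f,(348,200),(44,60)),(g,(366,187),(56,60))):
    x0,y0=c[0]-w//2,c[1]-hh//2; k=8
    im=cv2.resize(cv2.cvtColor(h["color"][y0:y0+hh,x0:x0+w],cv2.COLOR_RGB2BGR),None,fx=k,fy=k,interpolation=cv2.INTER_CUBIC)
    def dot(X,col): a=((proj(h,X)-[x0,y0]+.5)*k).astype(int); print(a); cv2.circle(im,tuple(map(int,a)),3,col,-1)
    for s in(-1,1):
        dot(p+n*.059+q*.032*s+[0,0,.016],(0,255,0)); dot(p-n*.043+q*.032*s+[0,0,.008],(255,255,0)); dot(p-n*.043+q*.032*s-[0,0,.034],(255,0,255)); dot(loc([.035*s,-.154,.069]),(0,0,255))
    out.append(cv2.resize(im,(w*8,480)))
cv2.imwrite("pics/p7.png",np.hstack(out))
```

```text
[167 297]
[515 278]
[486 299]
[147 341]
[149  77]
[494  62]
[466  93]
[129 120]
[ 48 301]
[351 400]
[339 517]
[ 38 504]
[129 222]
[419 313]
[407 425]
[124 410]
```

View pics/p7.png

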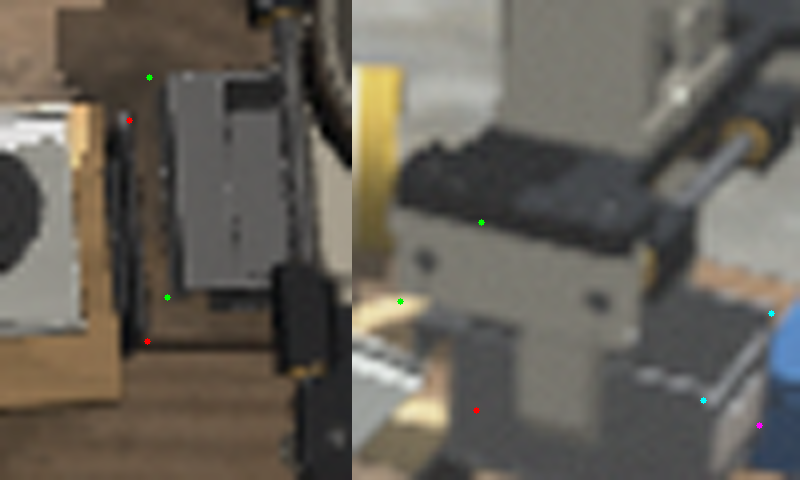

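Top zoom: the lip's outer edge is at about (173,190) in the crop, where (158,190) was predicted, so the bin sits about 4 mm further outward in the grip. The rail lies on its predicted line. I'll check the edges numerically.

Run:
```python
from h import *
im=cv2.GaussianBlur(cv2.imread("pics/t7.png",0).astype(np.float32),(0,0),.7)
for r in range(183,208,4):
    print(r,im[r,334:354].astype(int).tolist())
```

```text
183 [165, 155, 140, 105, 82, 64, 59, 63, 60, 62, 62, 57, 60, 84, 93, 93, 93, 93, 93, 83]
187 [187, 187, 172, 127, 91, 46, 32, 43, 52, 61, 63, 59, 54, 60, 85, 94, 94, 93, 92, 86]
191 [150, 137, 122, 114, 91, 56, 44, 37, 50, 63, 66, 68, 67, 60, 85, 94, 93, 93, 92, 92]
195 [136, 112, 112, 115, 101, 61, 45, 37, 48, 54, 63, 64, 59, 61, 86, 94, 93, 93, 93, 93]
199 [143, 130, 120, 117, 106, 76, 55, 44, 47, 55, 65, 65, 58, 54, 66, 87, 93, 93, 93, 92]
203 [147, 143, 114, 103, 98, 80, 53, 43, 37, 52, 70, 77, 71, 56, 55, 85, 94, 93, 92, 92]
207 [150, 138, 106, 103, 105, 93, 60, 44, 35, 47, 56, 70, 71, 65, 60, 63, 67, 62, 46, 37]
```

Request:
arm_command(motion=[{"delta_pos":[0.015,0,0],"turn":[0,0,0],"fingers":0.6},{"delta_pos":[0.03,0,0],"turn":[0,0,0],"fingers":0.6},{"delta_pos":[0.039,0,0],"turn":[0,0,0],"fingers":0.6},{"delta_pos":[0.039,0,0.03],"turn":[0,0,0],"fingers":0.6},{"delta_pos":[0.039,0,0.06],"turn":[0,0,0],"fingers":0.6},{"delta_pos":[0.039,0,0.09],"turn":[0,0,0],"fingers":0.6},{"delta_pos":[0.039,0,0.11],"turn":[0,0,0],"fingers":0.6},{"delta_pos":[0.039,0,0.125],"turn":[0,0,0],"fingers":0.6},{"delta_pos":[0.039,0,0.138],"turn":[0,0,0],"fingers":0.6},{"delta_pos":[0.039,0,0.148],"turn":[0,0,0],"fingers":0.6}])

```text
time_s: 21.78
eef_pos: [0.6469, -0.1476, 0.0674]
orientation: [0.003, 0.684, 0.729, -0.001]
force: [-0.0, -7.9, 6.7]
width: 0.695
gripper_force: 20.0
```

Run:
```python
from h import *
s=sense(); print(s["time_s"],s["eef_pos"],s["width"],s["force"])
dl(loc([0,-.1965,.058]),BAL[2])
f=grab_frame("top"); im=cv2.GaussianBlur(f["color"].mean(2).astype(np.float32),(0,0),.7)
for r in range(183,208,5): print(r,im[r,334:354].astype(int).tolist())
```

```text
21.7833 [ 0.6468833  -0.14757191  0.0674384 ] 0.6946476914902173 [-0.00831888 -7.86372128  6.68412458]
d [0.0124, -0.0019, 0.0235] t [0.0055, 0.0093, -0.0127] to [0.6458, -0.1427, 0.058]
183 [159, 148, 134, 101, 79, 62, 58, 61, 59, 62, 63, 63, 67, 75, 78, 73, 69, 65, 57, 51]
188 [166, 174, 156, 119, 88, 42, 29, 39, 50, 64, 68, 69, 67, 66, 75, 76, 71, 67, 66, 68]
193 [142, 115, 107, 107, 92, 55, 43, 36, 55, 73, 71, 69, 68, 73, 83, 82, 75, 70, 64, 58]
198 [139, 121, 114, 112, 101, 72, 52, 44, 50, 58, 66, 68, 69, 73, 81, 81, 75, 70, 67, 61]
203 [147, 141, 110, 98, 93, 77, 53, 44, 36, 48, 64, 69, 68, 67, 67, 77, 81, 78, 69, 61]
```

Run:
```python
from h import *
f=grab_frame("top");g=grab_frame("scene"); y=BAL[2]
inv=lambda X:(Ro.from_euler("z",-y).apply(np.array(X)-[BAL[0],BAL[1],0])*1e3).round(1)
print("lip edge before",inv(onz(f,[347.3,193.75],.143)),"rail outer?",inv(onz(f,[342,193.75],.069)),inv(onz(f,[343,193.75],.069)), sense()["force"])
print("tcp",inv(tcp()[0]))
out=[]
for h,c,(w,hh) in((f,(348,200),(40,60)),(g,(350,200),(60,60))):
    x0,y0=c[0]-w//2,c[1]-hh//2
    im=cv2.resize(cv2.cvtColor(h["color"][y0:y0+hh,x0:x0+w],cv2.COLOR_RGB2BGR),None,fx=8,fy=8,interpolation=cv2.INTER_CUBIC)
    out.append(cv2.convertScaleAbs(im,alpha=1.5,beta=0))
cv2.imwrite("pics/p8.png",np.hstack(out))
```

```text
lip edge before [  -2.2 -157.6  143. ] rail outer? [  11.6 -152.8   69. ] [  11.4 -155.3   69. ] [ 2.22656602 -7.3626723   1.51781574]
tcp [   0.5 -201.2   67. ]
```

View pics/p8.png

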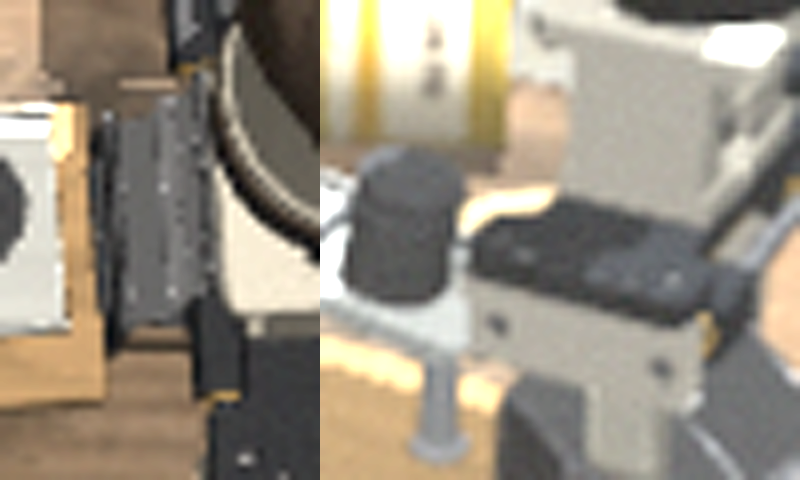

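Zoom: the lip edge is at about column 342, right over the rail, with outward and upward force on the tool. So the lip tip is riding on the plate rather than straddling it. I'll raise the bin and re-measure it against the rail.

Request:
arm_command(motion=[{"delta_pos":[0,0,-0.02],"turn":[0,0,0],"fingers":0.6},{"delta_pos":[0,0,-0.05],"turn":[0,0,0],"fingers":0.6},{"delta_pos":[0,0,-0.08],"turn":[0,0,0],"fingers":0.6},{"delta_pos":[0,0,-0.1],"turn":[0,0,0],"fingers":0.6},{"delta_pos":[0,0,-0.11],"turn":[0,0,0],"fingers":0.6},{"delta_pos":[0,0,-0.11],"turn":[0,0,0],"fingers":0.6},{"delta_pos":[0,0,-0.11],"turn":[0,0,0],"fingers":0.6},{"delta_pos":[0,0,-0.11],"turn":[0,0,0],"fingers":0.6},{"delta_pos":[0,0,-0.11],"turn":[0,0,0],"fingers":0.6},{"delta_pos":[0,0,-0.11],"turn":[0,0,0],"fingers":0.6}])

```text
time_s: 22.77
eef_pos: [0.6456, -0.1428, 0.1113]
orientation: [-0.0, 0.683, 0.731, 0.0]
force: [-0.9, 0.5, -1.0]
width: 0.699
gripper_force: 20.0
```

Run:
```python
from h import *
f=grab_frame("top");g=grab_frame("scene"); save(f,"t9"); save(g,"s9"); y=BAL[2]
inv=lambda X:(Ro.from_euler("z",-y).apply(np.array(X)-[BAL[0],BAL[1],0])*1e3).round(1)
s=sense(); print("tcp",inv(tcp()[0]),s["force"],s["width"],s["time_s"])
im=cv2.GaussianBlur(f["color"].mean(2).astype(np.float32),(0,0),.6)
for r in range(180,216,4): print(r,im[r,332:360].astype(int).tolist())
print([(c,inv(onz(f,[c,193.75],tcp()[0][2]+.016))) for c in(340,342,344)])
im=cv2.convertScaleAbs(cv2.resize(cv2.cvtColor(g["color"][160:235,330:400],cv2.COLOR_RGB2BGR),(560,600),interpolation=3),alpha=1.5); cv2.imwrite("pics/p9.png",im)
```

```text
tcp [-1.000e-01 -1.965e+02  1.114e+02] [-0.0107257  -0.18180825 -1.03683636] 0.6967166298060532 22.8667
180 [60, 57, 56, 56, 58, 60, 60, 57, 57, 56, 55, 55, 57, 61, 65, 73, 78, 75, 69, 69, 71, 67, 66, 31, 43, 76, 100, 74]
184 [129, 126, 117, 105, 102, 100, 88, 64, 59, 62, 67, 68, 69, 69, 66, 63, 77, 81, 79, 68, 56, 56, 67, 40, 24, 38, 68, 96]
188 [147, 146, 139, 115, 108, 107, 90, 38, 26, 39, 50, 65, 68, 69, 69, 71, 82, 81, 75, 70, 65, 53, 65, 86, 103, 39, 21, 32]
192 [146, 148, 146, 115, 107, 106, 93, 52, 44, 29, 45, 66, 69, 68, 69, 73, 82, 80, 73, 69, 66, 56, 63, 87, 125, 148, 135, 82]
196 [142, 146, 137, 106, 106, 108, 97, 56, 46, 40, 54, 65, 68, 69, 68, 68, 67, 78, 82, 80, 69, 58, 61, 84, 107, 145, 154, 155]
200 [147, 146, 145, 137, 114, 109, 101, 71, 50, 43, 42, 53, 65, 68, 69, 69, 71, 83, 81, 75, 69, 67, 62, 72, 91, 137, 153, 155]
204 [145, 146, 147, 144, 108, 99, 99, 87, 50, 45, 30, 46, 68, 70, 69, 69, 73, 82, 81, 73, 60, 52, 49, 58, 66, 96, 142, 154]
208 [149, 148, 148, 137, 99, 99, 101, 93, 62, 41, 32, 53, 66, 62, 56, 55, 55, 52, 49, 34, 21, 32, 38, 40, 40, 37, 34, 62]
212 [107, 107, 106, 105, 107, 110, 110, 108, 88, 32, 22, 32, 48, 55, 56, 58, 58, 58, 57, 49, 28, 28, 36, 37, 39, 36, 31, 27]
[(340, array([   1.6, -142.3,  127.4])), (342, array([   1.3, -147. ,  127.4])), (344, array([   1. , -151.6,  127.4]))]
```

Run:
```python
from h import *
f=grab_frame("top");g=grab_frame("scene"); y=BAL[2]
q=np.array([np.cos(y),np.sin(y),0]); n=np.array([-np.sin(y),np.cos(y),0])
a=cv2.imread("pics/s7.png"); b=cv2.imread("pics/s9.png")
p7=np.array([.64708,-.15842,.1271]); p9=tcp()[0]
X=lambda p,off=0,dz=0:p-n*(.043-off)-q*.032+[0,0,.008+dz]
P7=proj(g,X(p7)); P9=proj(g,X(p9)); print("pred",P7,P9,"J n/q/z per 10mm",(proj(g,X(p9)+n*.01)-P9).round(2),(proj(g,X(p9)+q*.01)-P9).round(2),(proj(g,X(p9)+[0,0,.01])-P9).round(2))
c=P7.round().astype(int)+[1,0]
up=lambda im:cv2.resize(im,None,fx=4,fy=4,interpolation=3)
A,B=up(a),up(b)
for w in(5,7):
    t=A[(c[1]-w)*4:(c[1]+w)*4,(c[0]-w)*4:(c[0]+w)*4]; e=(c+(P9-P7)).round().astype(int)
    o=(e-w-9)*4; R=B[o[1]:(e[1]+w+9)*4,o[0]:(e[0]+w+9)*4]; m=cv2.matchTemplate(R,t,cv2.TM_CCOEFF_NORMED); _,v,_,l=cv2.minMaxLoc(m)
    print(w,v,"shift",(np.array(l)+o)/4-(c-w),"pred shift",P9-P7)
for h in(f,g):
    for l in("bin_lip","rail_right"): print(l,[(np.round(r["point"],1),round(r["conf"],2)) for r in pinpoint(h,l)[:1]])
    print("pred lip",proj(h,p9+n*.0437+[0,0,.013]),"rail",proj(h,loc([0,-.154,.069])))
```

```text
pred [381.37798468 206.639003  ] [374.8290506  210.53667163] J n/q/z per 10mm [-3.79 -0.99] [ 1.44 -1.8 ] [ 0.31 -3.48]
5 0.6931204199790955 shift [-7. 12.] pred shift [-6.54893407  3.89766864]
7 0.5893537998199463 shift [-7. 12.] pred shift [-6.54893407  3.89766864]
bin_lip [(array([355.9, 192.1]), 0.56)]
rail_right [(array([337.2, 196.2]), 0.69)]
pred lip [344.45514755 194.33760333] rail [342.84189197 198.28437126]
bin_lip [(array([355.8, 192.3]), 0.84)]
rail_right [(array([348.2, 214.6]), 0.93)]
pred lip [348.35596883 195.37591126] rail [347.88019761 213.49494162]
```

Run:
```python
import cv2,numpy as np
a=cv2.imread("pics/p9.png"); t=cv2.imread("pics/t9.png")[170:220,332:362]; t=cv2.convertScaleAbs(cv2.resize(t,(240,400),interpolation=3),alpha=1.5)
t=cv2.copyMakeBorder(t,0,200,0,0,0); cv2.imwrite("pics/p10.png",np.hstack([t,a]))
```

```text
(no output)
```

View pics/p10.png

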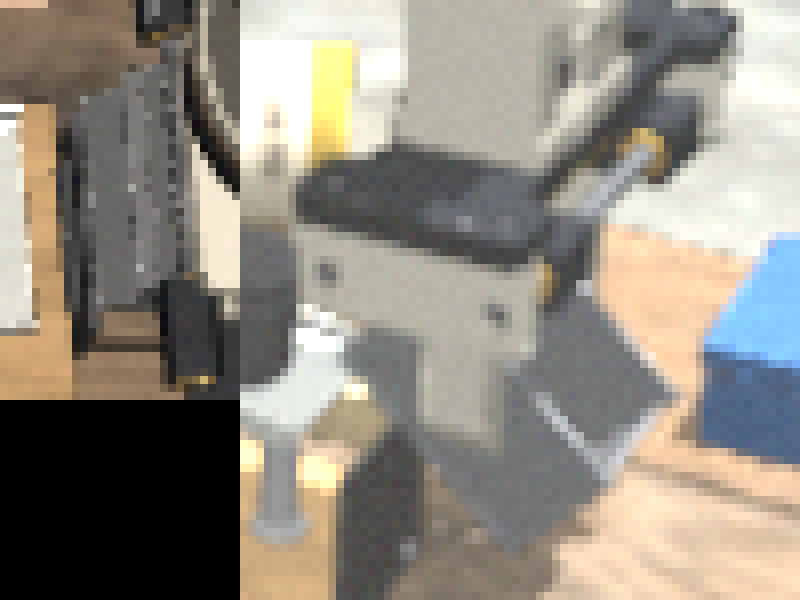

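View: the bin has pitched about 40° in the fingers, front end down (front rim corner at (376,219) px). Its bottom edge had caught on the rail top. I'll set it flat on the clear bench to the right, regrip harder, and approach the rail by touch.

Request:
arm_command(motion=[{"delta_pos":[-0.04,0,-0.01],"turn":[0,0,0],"fingers":0.6},{"delta_pos":[-0.09,0,-0.01],"turn":[0,0,0],"fingers":0.6},{"delta_pos":[-0.14,0,0],"turn":[0,0,0],"fingers":0.6},{"delta_pos":[-0.18,0,0.01],"turn":[0,0,0],"fingers":0.6},{"delta_pos":[-0.2,0,0.03],"turn":[0,0,0],"fingers":0.6},{"delta_pos":[-0.2,0,0.06],"turn":[0,0,0],"fingers":0.6},{"delta_pos":[-0.2,0,0.085],"turn":[0,0,0],"fingers":0.6},{"delta_pos":[-0.2,0,0.105],"turn":[0,0,0],"fingers":0.6},{"delta_pos":[-0.2,0,0.115],"turn":[0,0,0],"fingers":0.6},{"delta_pos":[-0.2,0,0.118],"turn":[0,0,0],"fingers":0.6}])

```text
time_s: 24.0
eef_pos: [0.6508, -0.2206, 0.0631]
orientation: [-0.001, 0.682, 0.731, 0.001]
force: [-0.1, 0.0, -1.4]
width: 0.698
gripper_force: 20.0
```

Request:
arm_command(motion=[{"delta_pos":[0,0,0.005],"turn":[0,0,0],"fingers":0.6},{"delta_pos":[0,0,0.01],"turn":[0,0,0],"fingers":0.6},{"delta_pos":[0,0,0.02],"turn":[0,0,0],"fingers":0.6},{"delta_pos":[0,0,0.03],"turn":[0,0,0],"fingers":0.6},{"delta_pos":[0,0,0.04],"turn":[0,0,0],"fingers":0.6},{"delta_pos":[0,0,0.05],"turn":[0,0,0],"fingers":0.6},{"delta_pos":[0,0,0.06],"turn":[0,0,0],"fingers":0.6},{"delta_pos":[0,0,0.066],"turn":[0,0,0],"fingers":0.6},{"delta_pos":[0,0,0.07],"turn":[0,0,0],"fingers":0.6},{"delta_pos":[0,0,0.07],"turn":[0,0,0],"fingers":0.6}], grip_force=3)

```text
time_s: 24.83
eef_pos: [0.6519, -0.2222, 0.0364]
orientation: [0.0, 0.683, 0.731, 0.001]
force: [1.6, 1.3, 1.0]
width: 0.699
gripper_force: 3.0
```

Run:
```python
from h import *
s=sense(); print(s["time_s"],s["eef_pos"],s["width"],s["force"])
y=BAL[2];p=tcp()[0]; q=np.array([np.cos(y),np.sin(y),0]); n=np.array([-np.sin(y),np.cos(y),0])
f=grab_frame("top");g=grab_frame("scene")
for h in(f,g):
    for l in("bin_lip","bin"): print(l,[(np.round(r["point"],1),round(r["conf"],2)) for r in pinpoint(h,l)[:1]])
    print("pred lip",proj(h,p+n*.0437+[0,0,.013]),"bin",proj(h,p-n*.0043-[0,0,.034]))
```

```text
24.8333 [ 0.65194104 -0.22218066  0.03644905] 0.6993367871016949 [1.62769163 1.30024613 0.951747  ]
bin_lip [(array([376.9, 194. ]), 0.57)]
bin [(array([378.6, 196.4]), 0.67)]
pred lip [372.80084709 197.43881176] bin [387.62840692 199.28177204]
bin_lip [(array([258.3, 169.4]), 0.29)]
bin [(array([382.7, 239.2]), 0.58)]
pred lip [374.67373085 227.09680901] bin [390.34262497 246.66519553]
```

Request:
arm_command(motion=[{"delta_pos":[0,0,0],"turn":[0,0,0],"fingers":0.75},{"delta_pos":[0,0,0],"turn":[0,0,0],"fingers":0.85},{"delta_pos":[0,0,0],"turn":[0,0,0],"fingers":1},{"delta_pos":[0,0,0],"turn":[0,0,0],"fingers":1},{"delta_pos":[0,0,-0.06],"turn":[0,0,0],"fingers":1},{"delta_pos":[0,0,-0.15],"turn":[0,0,0],"fingers":1},{"delta_pos":[0.03,0,-0.25],"turn":[0,0,0],"fingers":1},{"delta_pos":[0.1,0,-0.34],"turn":[0,0,0],"fingers":1},{"delta_pos":[0.18,0,-0.4],"turn":[0,0,0],"fingers":1},{"delta_pos":[0.27,0,-0.43],"turn":[0,0,0],"fingers":1}])

```text
time_s: 25.97
eef_pos: [0.6456, -0.1162, 0.2128]
orientation: [0.003, 0.684, 0.729, 0.002]
force: [0.8, 0.4, -0.2]
width: 1.0
gripper_force: 0.0
```

Request:
arm_command(motion=[{"delta_pos":[0.08,0,0],"turn":[0,0,0],"fingers":1},{"delta_pos":[0.16,0,0],"turn":[0,0,0],"fingers":1},{"delta_pos":[0.24,0,0],"turn":[0,0,0],"fingers":1},{"delta_pos":[0.31,0,0],"turn":[0,0,0],"fingers":1},{"delta_pos":[0.37,0,0],"turn":[0,0,0],"fingers":1},{"delta_pos":[0.42,0,0],"turn":[0,0,0],"fingers":1},{"delta_pos":[0.45,0,0],"turn":[0,0,0],"fingers":1},{"delta_pos":[0.45,0,0],"turn":[0,0,0],"fingers":1},{"delta_pos":[0.45,0,0],"turn":[0,0,0],"fingers":1},{"delta_pos":[0.45,0,0],"turn":[0,0,0],"fingers":1}])

```text
time_s: 26.8
eef_pos: [0.6322, 0.0623, 0.2085]
orientation: [0.001, 0.684, 0.73, 0.0]
force: [0.1, 0.1, -0.7]
width: 0.997
gripper_force: 0.0
```

Run:
```python
from h import *
f=grab_frame("top");g=grab_frame("scene"); save(f,"t11"); save(g,"s11"); y=BAL[2]
s=sense(); print(s["time_s"],s["eef_pos"],s["width"])
inv=lambda X:(Ro.from_euler("z",-y).apply(np.array(X)-[BAL[0],BAL[1],0])*1e3).round(1)
for h in(f,g):
    for l,z in(("bin_lip",.047),("bin",0),("rail_right",.069),("casting_1",.084)):
        for r in pinpoint(h,l)[:2]: print(l,np.round(r["point"],1),round(r["conf"],2),onz(h,r["point"],z).round(4),inv(onz(h,r["point"],z)))
im=f["color"].mean(2)
c=proj(f,loc([0,-.275,.05])); print(c); x,yy=c.astype(int)
for r in range(yy-24,yy+25,3): print(r,im[r,x-34:x+30].astype(int).tolist())
```

```text
26.9 [0.63218508 0.06211865 0.20845093] 1.0019544909339224
bin_lip [360.5 199.5] 0.8 [ 0.6437 -0.1474  0.047 ] [  -2.4 -201.    47. ]
bin [373.6 199.7] 0.8 [ 0.6513 -0.189   0.    ] [   2.2 -243.1    0. ]
rail_right [340.1 196.1] 0.69 [ 0.6483 -0.0935  0.069 ] [   5.9 -147.6   69. ]
casting_1 [316.8 201. ] 0.62 [ 0.6332 -0.0353  0.084 ] [ -5.1 -88.5  84. ]
casting_1 [232.9 200.1] 0.53 [0.634  0.1691 0.084 ] [ 10.2 115.4  84. ]
bin_lip [363.2 225.1] 0.65 [ 0.6446 -0.1471  0.047 ] [  -1.5 -200.8   47. ]
bin [379.1 243.1] 0.88 [ 0.6541 -0.1934  0.    ] [   4.7 -247.6    0. ]
bin [328.5 203.4] 0.5 [0.7656 0.0344 0.    ] [132.  -28.3   0. ]
rail_right [345.9 214.4] 0.72 [ 0.6358 -0.0981  0.069 ] [  -6.9 -151.3   69. ]
casting_1 [268.9 178.2] 0.81 [0.6746 0.1995 0.084 ] [ 52.8 142.9  84. ]
[389.32924194 196.54487848]
172 [118, 114, 114, 119, 120, 116, 114, 116, 114, 117, 121, 124, 125, 124, 124, 123, 118, 115, 115, 114, 117, 117, 116, 113, 115, 115, 115, 116, 117, 119, 118, 116, 117, 118, 121, 122, 122, 123, 122, 119, 121, 121, 124, 125, 122, 122, 123, 123, 124, 125, 124, 120, 119, 100, 58
[... 4205 characters left out ...]
 78, 78, 81, 79, 79, 78, 79, 78, 79, 81, 82, 85, 86]
217 [125, 124, 124, 125, 127, 129, 130, 128, 125, 129, 134, 131, 132, 133, 135, 133, 132, 136, 137, 138, 136, 136, 132, 125, 122, 125, 121, 124, 126, 129, 128, 124, 122, 111, 102, 96, 99, 103, 110, 110, 110, 111, 111, 110, 109, 112, 111, 110, 115, 118, 121, 122, 122, 123, 121, 115, 115, 120, 125, 125, 126, 127, 126, 125]
220 [121, 123, 123, 124, 122, 122, 126, 129, 133, 128, 127, 129, 129, 127, 132, 134, 135, 133, 135, 133, 134, 135, 133, 134, 134, 134, 135, 136, 135, 133, 130, 128, 122, 122, 115, 105, 109, 111, 111, 112, 112, 117, 122, 119, 118, 121, 120, 119, 120, 121, 125, 127, 127, 128, 127, 128, 129, 128, 126, 126, 126, 127, 126, 123]
```

Run:
```python
from h import *
f=grab_frame("top"); y=BAL[2]
inv=lambda X:(Ro.from_euler("z",-y).apply(np.array(X)-[BAL[0],BAL[1],0])*1e3).round(1)
print("lip edge",inv(onz(f,[357.5,197],.05)),"front",inv(onz(f,[395.8,197],.042)),"sides",inv(onz(f,[372,185.5],.05)),inv(onz(f,[372,210],.05)))
p=loc([0,-.249,.16]); a=dl(p,y); b=dl(loc([0,-.249,.036]),y,0,a); print(sense()["eef_pos"])
```

```text
lip edge [   4.  -193.5   50. ] front [  -1.  -293.5   42. ] sides [  31.4 -233.2   50. ] [ -31.6 -227.4   50. ]
d [-0.6506, 0.0002, 0.1217] t [0.0032, -0.001, -0.0062] to [0.6495, -0.1951, 0.16]
d [0.0, 0.0, 0.31] t [0.0, 0.0, 0.0] to [0.6495, -0.1951, 0.036]
[0.63184473 0.06454524 0.20881506]
```

Request:
arm_command(motion=[{"delta_pos":[-0.06,0,0],"turn":[0,0,0],"fingers":1},{"delta_pos":[-0.15,0,0],"turn":[0,0,0],"fingers":1},{"delta_pos":[-0.25,0,0],"turn":[0,0,0],"fingers":1},{"delta_pos":[-0.35,0,0],"turn":[0,0,0],"fingers":1},{"delta_pos":[-0.45,0,0.02],"turn":[0,0,0],"fingers":1},{"delta_pos":[-0.54,0,0.05],"turn":[0,0,0],"fingers":1},{"delta_pos":[-0.61,0,0.09],"turn":[0,0,0],"fingers":1},{"delta_pos":[-0.645,0,0.12],"turn":[0,0,0],"fingers":1},{"delta_pos":[-0.657,0,0.14],"turn":[0,0,0],"fingers":1},{"delta_pos":[-0.657,0,0.16],"turn":[0,0,0],"fingers":1}])

```text
time_s: 28.18
eef_pos: [0.6493, -0.1977, 0.1435]
orientation: [-0.0, 0.683, 0.73, 0.001]
force: [0.1, 0.4, 0.8]
width: 1.0
gripper_force: 0.0
```

Run:
```python
from h import *
y=BAL[2]; print(sense()["eef_pos"]); b=dl(loc([0,-.2515,.036]),y); print(loc([0,-.2515,.036]))
```

```text
[ 0.64934357 -0.19769658  0.14354729]
d [-0.0002, 0.0007, 0.2689] t [0.0018, -0.0031, -0.0087] to [0.6497, -0.1976, 0.036]
[ 0.64971607 -0.19757525  0.036     ]
```

Request:
arm_command(motion=[{"delta_pos":[0,0,0.05],"turn":[0,0,0],"fingers":1},{"delta_pos":[0,0,0.11],"turn":[0,0,0],"fingers":1},{"delta_pos":[0,0,0.17],"turn":[0,0,0],"fingers":1},{"delta_pos":[0,0,0.22],"turn":[0,0,0],"fingers":1},{"delta_pos":[0,0,0.255],"turn":[0,0,0],"fingers":1},{"delta_pos":[0,0,0.268],"turn":[0,0,0],"fingers":1},{"delta_pos":[0,0,0.268],"turn":[0,0,0],"fingers":0.85},{"delta_pos":[0,0,0.268],"turn":[0,0,0],"fingers":0.75},{"delta_pos":[0,0,0.268],"turn":[0,0,0],"fingers":0.65},{"delta_pos":[0,0,0.268],"turn":[0,0,0],"fingers":0.6}], grip_force=40)

```text
time_s: 29.02
eef_pos: [0.651, -0.1974, 0.0391]
orientation: [0.001, 0.683, 0.731, 0.001]
force: [-0.5, -0.3, 0.7]
width: 0.761
gripper_force: 0.0
```

Request:
arm_command(motion=[{"delta_pos":[0,0,0],"turn":[0,0,0],"fingers":0.6},{"delta_pos":[0,0,0],"turn":[0,0,0],"fingers":0.6},{"delta_pos":[0,0,0],"turn":[0,0,0],"fingers":0.6},{"delta_pos":[0,0,-0.03],"turn":[0,0,0],"fingers":0.6},{"delta_pos":[0,0,-0.06],"turn":[0,0,0],"fingers":0.6},{"delta_pos":[0,0,-0.09],"turn":[0,0,0],"fingers":0.6},{"delta_pos":[0,0,-0.11],"turn":[0,0,0],"fingers":0.6},{"delta_pos":[0,0,-0.115],"turn":[0,0,0],"fingers":0.6},{"delta_pos":[0,0,-0.115],"turn":[0,0,0],"fingers":0.6},{"delta_pos":[0,0,-0.115],"turn":[0,0,0],"fingers":0.6}], grip_force=40)

```text
time_s: 29.85
eef_pos: [0.6496, -0.1977, 0.0835]
orientation: [0.0, 0.683, 0.731, 0.001]
force: [-0.6, -0.1, -1.7]
width: 0.694
gripper_force: 40.0
```

Run:
```python
from h import *
y=BAL[2]; s=sense(); print(s["eef_pos"],s["force"],s["width"],s["time_s"],s["gripper_force"]); dl(loc([0,-.2065,.082]),y); p=tcp()[0]
g=grab_frame("scene"); q=np.array([np.cos(y),np.sin(y),0]); n=np.array([-np.sin(y),np.cos(y),0])
f=grab_frame("top")
for h in(f,g):
    print([(np.round(r["point"],1),round(r["conf"],2)) for r in pinpoint(h,"bin_lip")[:1]],"pred",proj(h,p+n*.048+[0,0,.011]).round(1))
```

```text
[ 0.64956061 -0.19766507  0.08346903] [-0.62801812 -0.1163     -1.6770775 ] 0.6938872697053345 29.85 39.995625615119934
d [0.1127, 0.0, 0.0037] t [0.0029, -0.0005, -0.0062] to [0.6465, -0.1527, 0.082]
[(array([361.2, 194.6]), 0.77)] pred [364.1 195.3]
[(array([364. , 209.6]), 0.66)] pred [365.5 209.9]
```

Request:
arm_command(motion=[{"delta_pos":[0.02,0,0],"turn":[0,0,0],"fingers":0.6},{"delta_pos":[0.045,0,0],"turn":[0,0,0],"fingers":0.6},{"delta_pos":[0.07,0,0],"turn":[0,0,0],"fingers":0.6},{"delta_pos":[0.09,0,0],"turn":[0,0,0],"fingers":0.6},{"delta_pos":[0.1,0,0],"turn":[0,0,0],"fingers":0.6},{"delta_pos":[0.107,0,0],"turn":[0,0,0],"fingers":0.6},{"delta_pos":[0.11,0,0],"turn":[0,0,0],"fingers":0.6},{"delta_pos":[0.1127,0,0],"turn":[0,0,0],"fingers":0.6},{"delta_pos":[0.1127,0,0],"turn":[0,0,0],"fingers":0.6},{"delta_pos":[0.1127,0,0],"turn":[0,0,0],"fingers":0.6}])

```text
time_s: 30.88
eef_pos: [0.6467, -0.1532, 0.0834]
orientation: [0.0, 0.683, 0.73, 0.001]
force: [0.4, 0.4, -1.4]
width: 0.696
gripper_force: 40.0
```

Request:
arm_command(motion=[{"delta_pos":[0.002,0,0],"turn":[0,0,0],"fingers":0.6},{"delta_pos":[0.004,0,0],"turn":[0,0,0],"fingers":0.6},{"delta_pos":[0.006,0,0],"turn":[0,0,0],"fingers":0.6},{"delta_pos":[0.008,0,0],"turn":[0,0,0],"fingers":0.6},{"delta_pos":[0.01,0,0],"turn":[0,0,0],"fingers":0.6},{"delta_pos":[0.011,0,0],"turn":[0,0,0],"fingers":0.6},{"delta_pos":[0.0125,0,0],"turn":[0,0,0],"fingers":0.6},{"delta_pos":[0.0125,0,0],"turn":[0,0,0],"fingers":0.6},{"delta_pos":[0.0125,0,0],"turn":[0,0,0],"fingers":0.6},{"delta_pos":[0.0125,0,0],"turn":[0,0,0],"fingers":0.6}])

```text
time_s: 31.72
eef_pos: [0.6464, -0.1476, 0.0835]
orientation: [0.0, 0.683, 0.731, 0.001]
force: [0.5, -0.1, -1.8]
width: 0.694
gripper_force: 40.0
```

```bash
cat > st.py <<'E'
from h import *
y=BAL[2]; s=sense(); print(s["time_s"],"local",(Ro.from_euler("z",-y).apply(tcp()[0]-[BAL[0],BAL[1],0])*1e3).round(1),"F",np.round(s["force"],1),"T",np.round(s["torque"],2),round(s["width"],3))
E
python3 st.py
```

```text
31.7167 local [ 2.000e-01 -2.014e+02  8.350e+01] F [ 0.5 -0.1 -1.8] T [-0.04 -0.14  0.  ] 0.694
```

Request:
arm_command(motion=[{"delta_pos":[0.001,0,0],"turn":[0,0,0],"fingers":0.6},{"delta_pos":[0.002,0,0],"turn":[0,0,0],"fingers":0.6},{"delta_pos":[0.003,0,0],"turn":[0,0,0],"fingers":0.6},{"delta_pos":[0.004,0,0],"turn":[0,0,0],"fingers":0.6},{"delta_pos":[0.005,0,0],"turn":[0,0,0],"fingers":0.6},{"delta_pos":[0.006,0,0],"turn":[0,0,0],"fingers":0.6},{"delta_pos":[0.007,0,0],"turn":[0,0,0],"fingers":0.6},{"delta_pos":[0.008,0,0],"turn":[0,0,0],"fingers":0.6},{"delta_pos":[0.008,0,0],"turn":[0,0,0],"fingers":0.6},{"delta_pos":[0.008,0,0],"turn":[0,0,0],"fingers":0.6}])

```text
time_s: 32.55
eef_pos: [0.6462, -0.146, 0.0836]
orientation: [0.001, 0.683, 0.73, 0.0]
force: [1.3, -5.4, -0.2]
width: 0.694
gripper_force: 40.0
```

```bash
python3 st.py
```

```text
32.55 local [   0.2 -199.8   83.6] F [ 1.3 -5.4 -0.2] T [-1.16 -0.13  0.13] 0.694
```

Touch found the plate at local y ≈ -199.8 mm. Backing off 3 mm centres it in the slot, then I lower.

Request:
arm_command(motion=[{"delta_pos":[-0.006,0,0],"turn":[0,0,0],"fingers":0.6},{"delta_pos":[-0.0115,0,0],"turn":[0,0,0],"fingers":0.6},{"delta_pos":[-0.0115,0,0],"turn":[0,0,0],"fingers":0.6},{"delta_pos":[-0.0115,0,0.005],"turn":[0,0,0],"fingers":0.6},{"delta_pos":[-0.0115,0,0.013],"turn":[0,0,0],"fingers":0.6},{"delta_pos":[-0.0115,0,0.021],"turn":[0,0,0],"fingers":0.6},{"delta_pos":[-0.0115,0,0.029],"turn":[0,0,0],"fingers":0.6},{"delta_pos":[-0.0115,0,0.036],"turn":[0,0,0],"fingers":0.6},{"delta_pos":[-0.0115,0,0.04],"turn":[0,0,0],"fingers":0.6},{"delta_pos":[-0.0115,0,0.04],"turn":[0,0,0],"fingers":0.6}])

```text
time_s: 33.38
eef_pos: [0.6461, -0.1488, 0.0668]
orientation: [-0.0, 0.683, 0.731, 0.001]
force: [-0.3, -0.4, -1.7]
width: 0.691
gripper_force: 40.0
```

```bash
python3 st.py
```

```text
33.3833 local [-2.000e-01 -2.026e+02  6.680e+01] F [-0.3 -0.4 -1.7] T [ 0.03 -0.13 -0.02] 0.691
```

Request:
arm_command(motion=[{"delta_pos":[0,0,0.004],"turn":[0,0,0],"fingers":0.6},{"delta_pos":[0,0,0.008],"turn":[0,0,0],"fingers":0.6},{"delta_pos":[0,0,0.012],"turn":[0,0,0],"fingers":0.6},{"delta_pos":[0,0,0.015],"turn":[0,0,0],"fingers":0.6},{"delta_pos":[0,0,0.018],"turn":[0,0,0],"fingers":0.6},{"delta_pos":[0,0,0.02],"turn":[0,0,0],"fingers":0.6},{"delta_pos":[0,0,0.02],"turn":[0,0,0],"fingers":0.6},{"delta_pos":[0,0,0.02],"turn":[0,0,0],"fingers":0.6},{"delta_pos":[0,0,0.02],"turn":[0,0,0],"fingers":0.6},{"delta_pos":[0,0,0.02],"turn":[0,0,0],"fingers":0.6}])

```text
time_s: 34.22
eef_pos: [0.6466, -0.1489, 0.0605]
orientation: [0.001, 0.683, 0.731, 0.001]
force: [-2.8, 0.1, 6.2]
width: 0.694
gripper_force: 40.0
```

```bash
python3 st.py
python3 - <<'E'
from h import *
y=BAL[2]; p=tcp()[0]; n=np.array([-np.sin(y),np.cos(y),0])
for h in(grab_frame("top"),grab_frame("scene")):
    print([(np.round(r["point"],1),round(r["conf"],2)) for r in pinpoint(h,"bin_lip")[:1]],"pred",proj(h,p+n*.048+[0,0,.011]).round(1))
E
```

```text
34.2167 local [   0.3 -202.7   60.5] F [-2.8  0.1  6.2] T [0.3  0.45 0.09] 0.694
[(array([340.6, 198.7]), 0.85)] pred [343.2 198. ]
[(array([345.1, 217.3]), 0.91)] pred [348.2 212.7]
```

Seated on the rail (+6 N upward, plate in the slot). Releasing.

Request:
arm_command(motion=[{"delta_pos":[0,0,-0.002],"turn":[0,0,0],"fingers":0.72},{"delta_pos":[0,0,-0.002],"turn":[0,0,0],"fingers":0.78},{"delta_pos":[0,0,-0.002],"turn":[0,0,0],"fingers":0.85},{"delta_pos":[0,0,-0.002],"turn":[0,0,0],"fingers":0.95},{"delta_pos":[0,0,-0.002],"turn":[0,0,0],"fingers":1},{"delta_pos":[0,0,-0.002],"turn":[0,0,0],"fingers":1},{"delta_pos":[0,0,-0.03],"turn":[0,0,0],"fingers":1},{"delta_pos":[0,0,-0.1],"turn":[0,0,0],"fingers":1},{"delta_pos":[0,0,-0.2],"turn":[0,0,0],"fingers":1},{"delta_pos":[0,0,-0.28],"turn":[0,0,0],"fingers":1}])

```text
time_s: 35.25
eef_pos: [0.6465, -0.1485, 0.174]
orientation: [0.0, 0.683, 0.731, 0.001]
force: [0.4, -0.3, 1.1]
width: 1.003
gripper_force: 0.0
```

Request:
arm_command(motion=[{"delta_pos":[0,0,-0.06],"turn":[0,0,0],"fingers":0.8},{"delta_pos":[0.08,-0.02,-0.1],"turn":[0,0,0],"fingers":0.5},{"delta_pos":[0.16,-0.04,-0.11],"turn":[0,0,0],"fingers":0.2},{"delta_pos":[0.24,-0.08,-0.11],"turn":[0,0,0],"fingers":0},{"delta_pos":[0.32,-0.12,-0.11],"turn":[0,0,0],"fingers":0},{"delta_pos":[0.4,-0.16,-0.11],"turn":[0,0,0],"fingers":0},{"delta_pos":[0.46,-0.2,-0.11],"turn":[0,0,0],"fingers":0},{"delta_pos":[0.5,-0.23,-0.11],"turn":[0,0,0],"fingers":0},{"delta_pos":[0.52,-0.25,-0.11],"turn":[0,0,0],"fingers":0},{"delta_pos":[0.52,-0.25,-0.11],"turn":[0,0,0],"fingers":0}])

```text
time_s: 36.08
eef_pos: [0.531, 0.054, 0.2163]
orientation: [0.001, 0.681, 0.732, 0.001]
force: [-0.4, 0.2, 0.3]
width: 0.324
gripper_force: 0.0
```

```bash
python3 st.py
python3 - <<'E'
from h import *
f,g=grab_frame("top"),grab_frame("scene"); save(f,"t12"); save(g,"s12")
for h in(f,g):
    for l,X in (("bin_lip",[0,-.154,.069]),("bin",[0,-.202,.022]),("casting_1",[0,-.0955,.0843]),("rail_right",[0,-.154,.069])):
        print(l,[(np.round(r["point"],1),round(r["conf"],2)) for r in pinpoint(h,l)[:2]],"pred",proj(h,loc(X)).round(1))
y=BAL[2]; dl(loc([0,-.052,.19]),y)
E
```

```text
36.0833 local [-100.7    7.8  216.3] F [-0.4  0.2  0.3] T [ 0.06 -0.12  0.02] 0.324
bin_lip [(array([340.8, 200.8]), 0.94)] pred [342.8 198.3]
bin [(array([356.1, 197.8]), 0.74)] pred [359.5 200.1]
casting_1 [(array([317.6, 196.8]), 0.73)] pred [319.5 198.7]
rail_right [(array([337.9, 194.8]), 0.72)] pred [342.8 198.3]
bin_lip [(array([346.6, 215.7]), 0.78)] pred [347.9 213.5]
bin [(array([360.6, 236.2]), 0.69), (array([347.8, 212.6]), 0.66)] pred [363.3 232.7]
casting_1 [(array([332.3, 202.9]), 0.76), (array([267.6, 179.9]), 0.63)] pred [328.8 203.5]
rail_right [(array([349.2, 214. ]), 0.59)] pred [347.9 213.5]
d [-0.1416, 0.2485, 0.0633] t [0.0026, -0.0018, -0.0079] to [0.6357, 0.0014, 0.19]
```

```bash
python3 st.py
python3 - <<'E'
from h import *
y=BAL[2]
a=dl(loc([0,-.052,.17]),y); b=dl(loc([0,-.052,.113]),y,0,a); dl(loc([0,-.14,.105]),y,0,b)
t=cv2.imread("pics/s7.png")[186:208,320:340]; T=cv2.imread("pics/s12.png")
up=lambda i:cv2.resize(i,None,fx=4,fy=4,interpolation=3)
m=cv2.matchTemplate(up(T[176:222,305:360]),up(t),cv2.TM_CCOEFF_NORMED); _,v,_,l=cv2.minMaxLoc(m); print("casting shift px",v,np.array(l)/4+[305,176]-[320,186])
E
```

```text
36.5833 local [-99.2   5.  215.2] F [-0.2 -0.3  0.5] T [ 0.01 -0.08  0.01] 0.002
d [-0.1416, 0.2484, 0.1133] t [0.0026, -0.0018, -0.0079] to [0.6357, 0.0014, 0.17]
d [0.0, 0.0, 0.1425] t [0.0, 0.0, 0.0] to [0.6357, 0.0014, 0.113]
d [-0.22, 0.0, 0.02] t [0.0, 0.0, -0.0] to [0.6419, -0.0864, 0.105]
casting shift px 0.9284902215003967 [0. 0.]
```

The casting has not moved. Positioning the closed fingers behind it.

Request:
arm_command(motion=[{"delta_pos":[-0.02,0.03,0.01],"turn":[0,0,0],"fingers":0},{"delta_pos":[-0.04,0.07,0.02],"turn":[0,0,0],"fingers":0},{"delta_pos":[-0.06,0.11,0.03],"turn":[0,0,0],"fingers":0},{"delta_pos":[-0.085,0.15,0.05],"turn":[0,0,0],"fingers":0},{"delta_pos":[-0.11,0.19,0.07],"turn":[0,0,0],"fingers":0},{"delta_pos":[-0.13,0.225,0.09],"turn":[0,0,0],"fingers":0},{"delta_pos":[-0.14,0.24,0.105],"turn":[0,0,0],"fingers":0},{"delta_pos":[-0.1416,0.2484,0.113],"turn":[0,0,-0.006],"fingers":0},{"delta_pos":[-0.1416,0.2484,0.113],"turn":[0,0,-0.006],"fingers":0},{"delta_pos":[-0.1416,0.2484,0.113],"turn":[0,0,-0.006],"fingers":0}])

```text
time_s: 37.42
eef_pos: [0.6348, 0.003, 0.1703]
orientation: [-0.0, 0.681, 0.732, 0.001]
force: [0.0, -0.0, -0.5]
width: 0.004
gripper_force: 0.0
```

```bash
python3 st.py
```

```text
37.4167 local [ -0.8 -50.4 170.3] F [ 0.  -0.  -0.5] T [ 0.05 -0.13 -0.02] 0.004
```

Request:
arm_command(motion=[{"delta_pos":[0,0,0.02],"turn":[0,0,0],"fingers":0},{"delta_pos":[0,0,0.045],"turn":[0,0,0],"fingers":0},{"delta_pos":[0,0,0.07],"turn":[0,0,0],"fingers":0},{"delta_pos":[0,0,0.09],"turn":[0,0,0],"fingers":0},{"delta_pos":[0,0,0.11],"turn":[0,0,0],"fingers":0},{"delta_pos":[0,0,0.125],"turn":[0,0,0],"fingers":0},{"delta_pos":[0,0,0.135],"turn":[0,0,0],"fingers":0},{"delta_pos":[0,0,0.1425],"turn":[0,0,0],"fingers":0},{"delta_pos":[0,0,0.1425],"turn":[0,0,0],"fingers":0},{"delta_pos":[0,0,0.1425],"turn":[0,0,0],"fingers":0}])

```text
time_s: 38.25
eef_pos: [0.6357, 0.0021, 0.1134]
orientation: [0.0, 0.682, 0.732, 0.001]
force: [-0.6, 0.1, 0.1]
width: 0.003
gripper_force: 0.0
```

```bash
python3 st.py
```

```text
38.25 local [ 1.000e-01 -5.130e+01  1.134e+02] F [-0.6  0.1  0.1] T [-0.01 -0.13  0.06] 0.003
```

Request:
arm_command(motion=[{"delta_pos":[-0.0125,0,0],"turn":[0,0,0],"fingers":0},{"delta_pos":[-0.03,0,0],"turn":[0,0,0],"fingers":0},{"delta_pos":[-0.05,0,0],"turn":[0,0,0],"fingers":0},{"delta_pos":[-0.0725,0,0.0025],"turn":[0,0,0],"fingers":0},{"delta_pos":[-0.0975,0,0.006],"turn":[0,0,0],"fingers":0},{"delta_pos":[-0.1225,0,0.01],"turn":[0,0,0],"fingers":0},{"delta_pos":[-0.1475,0,0.014],"turn":[0,0,0],"fingers":0},{"delta_pos":[-0.175,0,0.0175],"turn":[0,0,0],"fingers":0},{"delta_pos":[-0.2,0,0.02],"turn":[0,0,0],"fingers":0},{"delta_pos":[-0.2225,0,0.02],"turn":[0,0,0],"fingers":0}])

```text
time_s: 39.08
eef_pos: [0.6419, -0.0885, 0.1052]
orientation: [0.0, 0.682, 0.731, 0.001]
force: [-0.2, 2.3, 1.9]
width: 0.005
gripper_force: 1.0
```

```bash
python3 st.py
python3 - <<'E'
from h import *
f,g=grab_frame("top"),grab_frame("scene"); save(g,"s13")
for h in(f,g):
    for l,X in (("bin_lip",[0,-.154,.069]),("casting_1",[0,-.205,.045])):
        print(l,[(np.round(r["point"],1),round(r["conf"],2)) for r in pinpoint(h,l)[:3]],"pred",proj(h,loc(X)).round(1))
E
```

```text
39.0833 local [-1.000e-01 -1.421e+02  1.052e+02] F [-0.2  2.3  1.9] T [ 0.33 -0.08 -0.01] 0.005
bin_lip [(array([319.7, 197.5]), 0.6)] pred [342.8 198.3]
casting_1 [(array([234.8, 202. ]), 0.55)] pred [361.9 198.6]
bin_lip [(array([348.8, 218.1]), 0.91)] pred [347.9 213.5]
casting_1 [(array([353. , 216.1]), 0.81), (array([271.3, 181.1]), 0.58)] pred [364.8 225.9]
```

Request:
arm_command(motion=[{"delta_pos":[-0.01,0,0],"turn":[0,0,0],"fingers":0},{"delta_pos":[-0.02,0,0],"turn":[0,0,0],"fingers":0},{"delta_pos":[-0.03,0,0],"turn":[0,0,0],"fingers":0},{"delta_pos":[-0.03,0,0],"turn":[0,0,0],"fingers":0},{"delta_pos":[-0.03,0,0],"turn":[0,0,0],"fingers":0},{"delta_pos":[-0.03,0,0],"turn":[0,0,0],"fingers":0},{"delta_pos":[-0.03,0,0],"turn":[0,0,0],"fingers":0},{"delta_pos":[-0.03,0,0],"turn":[0,0,0],"fingers":0},{"delta_pos":[-0.03,0,0],"turn":[0,0,0],"fingers":0},{"delta_pos":[-0.03,0,0],"turn":[0,0,0],"fingers":0}])

```text
time_s: 40.22
eef_pos: [0.6427, -0.0986, 0.1053]
orientation: [0.0, 0.682, 0.732, 0.001]
force: [0.1, -0.9, -0.3]
width: 0.005
gripper_force: 0.0
```

```bash
python3 st.py
python3 - <<'E'
from h import *
f,g=grab_frame("top"),grab_frame("scene"); save(g,"s14")
for h in(f,g):
    for l,X in (("bin_lip",[0,-.154,.069]),("casting_1",[0,-.205,.045])):
        print(l,[(np.round(r["point"],1),round(r["conf"],2)) for r in pinpoint(h,l)[:3]],"pred",proj(h,loc(X)).round(1))
for l in("bin","casting_1","beam"): print(l,[(np.round(r["box"]),round(r["conf"],2)) for r in boxes_of(g,l)[:3]])
E
```

```text
40.2167 local [  -0.  -152.2  105.3] F [ 0.1 -0.9 -0.3] T [-0.03 -0.11  0.01] 0.005
bin_lip [(array([218.6, 206.5]), 0.58), (array([240.8, 202.1]), 0.36), (array([281.6, 209. ]), 0.15)] pred [342.8 198.3]
casting_1 [(array([242.2, 201.5]), 0.72), (array([314.6, 151.8]), 0.16)] pred [361.9 198.6]
bin_lip [(array([344.8, 218.5]), 0.95)] pred [347.9 213.5]
casting_1 [(array([271.7, 190.5]), 0.45), (array([355.4, 225. ]), 0.41)] pred [364.8 225.9]
bin [(array([342., 206., 386., 245.]), 0.85)]
casting_1 [(array([262., 177., 277., 190.]), 0.75), (array([356., 218., 374., 228.]), 0.52)]
beam [(array([255., 179., 332., 205.]), 0.92)]
```

Request:
arm_command(motion=[{"delta_pos":[-0.005,0,-0.02],"turn":[0,0,0],"fingers":0},{"delta_pos":[-0.008,0,-0.07],"turn":[0,0,0],"fingers":0},{"delta_pos":[-0.01,0,-0.14],"turn":[0,0,0],"fingers":0},{"delta_pos":[-0.01,0,-0.22],"turn":[0,0,0],"fingers":0},{"delta_pos":[-0.01,0,-0.29],"turn":[0,0,0],"fingers":0},{"delta_pos":[-0.01,-0.07,-0.32],"turn":[0,0,0],"fingers":0},{"delta_pos":[0.05,-0.15,-0.33],"turn":[0,0,0],"fingers":0},{"delta_pos":[0.12,-0.23,-0.33],"turn":[0,0,0],"fingers":0},{"delta_pos":[0.19,-0.3,-0.33],"turn":[0,0,0],"fingers":0},{"delta_pos":[0.25,-0.34,-0.33],"turn":[0,0,0],"fingers":0}])

```text
time_s: 41.5
eef_pos: [0.4964, -0.0074, 0.2373]
orientation: [0.0, 0.682, 0.732, -0.0]
force: [0.6, 0.8, -0.1]
width: 0.006
gripper_force: 0.0
```

```bash
python3 st.py
python3 - <<'E'
from h import *
f,g=grab_frame("top"),grab_frame("scene"); save(g,"s15"); save(f,"t15")
for h in(f,g):
    for l,X in (("bin_lip",[0,-.154,.069]),("casting_1",[0,-.205,.045]),("seat_left",[0,.0955,.0843]),("bin",[0,-.202,.022])):
        print(l,[(np.round(r["point"],1),round(r["conf"],2)) for r in pinpoint(h,l)[:3]],"pred",proj(h,loc(X)).round(1))
    print([(np.round(r["box"]),round(r["conf"],2)) for r in boxes_of(h,"casting_1")[:3]],[(np.round(r["box"]),round(r["conf"],2)) for r in boxes_of(h,"bin")[:1]])
E
```

```text
41.5 local [-139.5  -51.   237.3] F [ 0.6  0.8 -0.1] T [ 0.07 -0.13 -0.03] 0.006
bin_lip [(array([343.7, 199.6]), 0.73)] pred [342.8 198.3]
casting_1 [(array([349.9, 200.9]), 0.82), (array([238.7, 203.6]), 0.65)] pred [361.9 198.6]
seat_left [(array([239. , 205.1]), 0.73)] pred [241.2 203.7]
bin [(array([354.8, 198.1]), 0.63)] pred [359.5 200.1]
[(array([223., 195., 244., 207.]), 0.8), (array([346., 190., 368., 208.]), 0.6)] [(array([339., 182., 380., 216.]), 0.77)]
bin_lip [(array([345.2, 216.4]), 0.72)] pred [347.9 213.5]
casting_1 [(array([271.2, 188.4]), 0.68), (array([355.6, 224.7]), 0.47)] pred [364.8 225.9]
seat_left [(array([271.9, 190.4]), 0.88)] pred [271.6 188.2]
bin [(array([356.1, 238.1]), 0.94)] pred [363.3 232.7]
[(array([264., 173., 276., 189.]), 0.68), (array([418., 229., 435., 254.]), 0.67), (array([249., 177., 350., 241.]), 0.3)] [(array([340., 208., 386., 244.]), 0.72)]
```

Run:
```python
from h import *
f,g=grab_frame("top"),grab_frame("scene"); y=BAL[2]
inv=lambda X:(Ro.from_euler("z",-y).apply(np.array(X)-[BAL[0],BAL[1],0])*1e3).round(1)
for a,b in(((349.9,200.9),(355.6,224.7)),((343.7,199.6),(345.2,216.4)),((238.7,203.6),(271.2,188.4))): print(inv(tri([f,g],[a,b])))
t=g["color"].astype(int); t0=cv2.cvtColor(cv2.imread("pics/s15.png"),cv2.COLOR_BGR2RGB).astype(int); print("change",np.abs(t-t0)[170:250,250:390].mean())
print([ (l,[(np.round(onz(f,r["point"],0),3),round(r["conf"],2)) for r in pinpoint(f,l)[:1]]) for l in("tape_roll","square_bar","tin")])
```

```text
[  -2.1 -176.6   40.6]
[  -4.6 -152.9   62.6]
[  2.  100.7  81.5]
change 2.3372023809523808
[('tape_roll', [(array([ 0.783, -0.032,  0.   ]), 0.79)]), ('square_bar', [(array([ 0.728, -0.292,  0.   ]), 0.76)]), ('tin', [(array([0.795, 0.166, 0.   ]), 0.58)])]
```

The casting lies in the bin, about 25 mm from its middle and 19 mm above its underside. The lip is on the rail, the lighter casting is at its line, and the bystanders have not moved.

```bash
python3 -c "
from h import *
print(sign_off())"
```

```text
the job is handed in; nothing more can be done
None
```

The job is handed in at about 42 s: the right arm dropped, so the heavier casting was pushed off it and now lies in the bin on the right rail. The lighter casting stands on the left arm, now down. On the first try the bin caught the rail and pitched, so I set it on the bench and regripped it. The hand-in returned no verdict; by my last camera measurements everything was in place and the tape roll, tin and square bar had not moved.

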